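# Clear the bin rail and hang the next order's kit totes

### The job

Change the bench over to the next order. First clear the rail: take every blue picking bin off its stud (slide it up its keyhole, then draw it off) and set it down upright on the floor of the grey return tray, leaving the orange totes standing on the bench until the last bin is in. Then hang every orange kit tote by its handle on a rail hook of its own, left hanging still, and leave the terminal, the can and the tape alone.

Things in the scene. Friction and masses are not known exactly. Their poses are not given: they have to be found in the camera images.
- rail: Grey perforated steel rail on two posts, fixed. Strip 600 mm long, 10 mm thick, from 140 to 230 mm above the bench. Origin: on the bench under the middle of the strip's front face (towards the robot); x points to its back, y along it, z up. It carries three headed studs and three wire hooks.
- stud0 (a point): Headed steel stud fixed in the rail; this point is the root of its axis, on the strip's front face, 205 mm above the bench. It sticks out level along the rail's -x: shank 6 mm thick and 6 mm long, then a head 14 mm across, 4 mm thick.
- stud1 (a point): Headed steel stud fixed in the rail; this point is the root of its axis, on the strip's front face, 205 mm above the bench. It sticks out level along the rail's -x: shank 6 mm thick and 6 mm long, then a head 14 mm across, 4 mm thick.
- stud2 (a point): Headed steel stud fixed in the rail; this point is the root of its axis, on the strip's front face, 205 mm above the bench. It sticks out level along the rail's -x: shank 6 mm thick and 6 mm long, then a head 14 mm across, 4 mm thick.
- bin0: Empty blue picking bin, 90 g (may be absent), hung on a stud by a keyhole in its back wall. 90 mm deep (x), 60 mm wide (y). Origin: centre of its underside, z up. Front at -x, 30 mm high; back wall at +x, 75 mm high, 4 mm thick. Flat side walls 50 mm high from x = -24 to +41 mm: grip it there from above, fingers outside (x = 0, about 38 mm up).
- bin0_key (a point): Middle of the wide end of that bin's keyhole: a 22 mm square hole in the back wall, 36 mm above the underside. From its top an 8 mm slot runs up to 58 mm, where it rests on the stud. Only the wide end passes the stud's head: raise the bin straight up 15 to 23 mm (19 is best) from where it hangs, then draw it straight out of the rail's front, 15 mm or more.
- bin1: Empty blue picking bin, 90 g (may be absent), hung on a stud by a keyhole in its back wall. 90 mm deep (x), 60 mm wide (y). Origin: centre of its underside, z up. Front at -x, 30 mm high; back wall at +x, 75 mm high, 4 mm thick. Flat side walls 50 mm high from x = -24 to +41 mm: grip it there from above, fingers outside (x = 0, about 38 mm up).
- bin1_key (a point): Middle of the wide end of that bin's keyhole: a 22 mm square hole in the back wall, 36 mm above the underside. From its top an 8 mm slot runs up to 58 mm, where it rests on the stud. Only the wide end passes the stud's head: raise the bin straight up 15 to 23 mm (19 is best) from where it hangs, then draw it straight out of the rail's front, 15 mm or more.
- bin2: Empty blue picking bin, 90 g (may be absent), hung on a stud by a keyhole in its back wall. 90 mm deep (x), 60 mm wide (y). Origin: centre of its underside, z up. Front at -x, 30 mm high; back wall at +x, 75 mm high, 4 mm thick. Flat side walls 50 mm high from x = -24 to +41 mm: grip it there from above, fingers outside (x = 0, about 38 mm up).
- bin2_key (a point): Middle of the wide end of that bin's keyhole: a 22 mm square hole in the back wall, 36 mm above the underside. From its top an 8 mm slot runs up to 58 mm, where it rests on the stud. Only the wide end passes the stud's head: raise the bin straight up 15 to 23 mm (19 is best) from where it hangs, then draw it straight out of the rail's front, 15 mm or more.
- hook0_seat (a point): Where a handle should hang on a red peg hook fixed in the rail: on the axis of its round level peg (20 mm thick), 42 mm out from the rail's front face, 200 mm above the bench. Axes as the rail's; the peg runs along -x, out of the rail, 78 mm from the face to its end, where a 6 mm thick, 20 mm wide upturned stop rises 20 mm above the axis.
- hook1_seat (a point): Where a handle should hang on a red peg hook fixed in the rail: on the axis of its round level peg (20 mm thick), 42 mm out from the rail's front face, 200 mm above the bench. Axes as the rail's; the peg runs along -x, out of the rail, 78 mm from the face to its end, where a 6 mm thick, 20 mm wide upturned stop rises 20 mm above the axis.
- hook2_seat (a point): Where a handle should hang on a red peg hook fixed in the rail: on the axis of its round level peg (20 mm thick), 42 mm out from the rail's front face, 200 mm above the bench. Axes as the rail's; the peg runs along -x, out of the rail, 78 mm from the face to its end, where a 6 mm thick, 20 mm wide upturned stop rises 20 mm above the axis.
- tote0: Orange kit tote with steel parts in it, 220 g (may be absent), on the bench. Open box 60 mm (x) by 90 mm (y), 50 mm high, with a stiff black handle in its y-z plane, peaked like a roof. Origin: centre of its underside, z up. Handle strap 24 mm wide (x), 6 mm thick; upright legs up to 98 mm, 56 mm over their outsides (44 mm inside): grip across them from above, about 82 mm up; peak at 127 mm.
- tote0_bar (a point): Point 105 mm above that tote's underside, inside the handle's peak (inner peak 119 mm up, 45 degree slopes): a hook's 20 mm peg settles in the peak with its axis through this point, so it meets the hook's seat point when the tote hangs. Either way round will do.
- tote1: Orange kit tote with steel parts in it, 220 g (may be absent), on the bench. Open box 60 mm (x) by 90 mm (y), 50 mm high, with a stiff black handle in its y-z plane, peaked like a roof. Origin: centre of its underside, z up. Handle strap 24 mm wide (x), 6 mm thick; upright legs up to 98 mm, 56 mm over their outsides (44 mm inside): grip across them from above, about 82 mm up; peak at 127 mm.
- tote1_bar (a point): Point 105 mm above that tote's underside, inside the handle's peak (inner peak 119 mm up, 45 degree slopes): a hook's 20 mm peg settles in the peak with its axis through this point, so it meets the hook's seat point when the tote hangs. Either way round will do.
- tote2: Orange kit tote with steel parts in it, 220 g (may be absent), on the bench. Open box 60 mm (x) by 90 mm (y), 50 mm high, with a stiff black handle in its y-z plane, peaked like a roof. Origin: centre of its underside, z up. Handle strap 24 mm wide (x), 6 mm thick; upright legs up to 98 mm, 56 mm over their outsides (44 mm inside): grip across them from above, about 82 mm up; peak at 127 mm.
- tote2_bar (a point): Point 105 mm above that tote's underside, inside the handle's peak (inner peak 119 mm up, 45 degree slopes): a hook's 20 mm peg settles in the peak with its axis through this point, so it meets the hook's seat point when the tote hangs. Either way round will do.
- tray: Grey plastic return tray, fixed, 150 mm (x) by 360 mm (y) outside, 30 mm high, walls and floor 5 mm. Origin: centre of its underside.
- terminal: Black handheld terminal lying on the bench, 155 x 75 x 26 mm, origin under its centre. Leave alone.
- spray: Yellow can with a red cap, 52 mm across, 160 mm high, origin under its centre. Leave alone.
- tape: Roll of yellow tape lying flat behind the rail, 90 mm across, 48 mm high, origin under its centre. Leave alone.

How it is judged:
By the outcome, as a careful person would: the job done as asked, in the order asked, and still so for the second after the job is handed in, with the robot touching nothing.
Of bin0, bin1, bin2 only 2 to 3 are there at a start; the rules pass over those that are not, and their reading is None.
Of tote0, tote1, tote2 only 2 to 3 are there at a start; the rules pass over those that are not, and their reading is None.
At some moment in a run one of tote0, tote1, tote2 may be knocked a few centimetres aside while the robot is not near it.
It also fails if it takes over 210 s, if anything falls off the work surface, if the arm or the gripper's body presses on something with over 40 N, if the wrist force passes 120 N, or if a joint passes its speed limit or range.

### The arm

A 7-joint arm with a two-finger parallel gripper is mounted at the origin on the work surface. World frame = base frame: x ahead of the robot, y to its left, z up, the work surface at z = 0. Lengths are in m, angles in rad, forces in N, time in s.
With the tool pointing down it reaches from about 0.425 to 0.95 m from the base axis. Payload 16.7 kg.
Tool frame: the origin (TCP) lies at the centre of the arm's flange, where the gripper is bolted on; the fingertips stand 199 mm ahead of it and the grasp point (between the pads) lies 180 mm ahead of it (robot.tip_reach is the distance from the TCP to the fingertips, in m); z points along the fingers, y is the line along which they close (so a half turn about z gives the same grasp; the last joint's range is limited). The gripper opens to 94 mm and grips with 3 to 60 N. Pads are 16 mm wide; open, the fingers measure 119 mm over their backs; the gripper's body (75 mm by 177 mm) begins 78 mm behind the grasp point.
Start: joints at [1.147, 0.426, 0.074, 1.606, -0.034, 1.111, -0.067], TCP at [0.183, -0.65, 0.405] pointing down, gripper open.
Joint ranges: [-2.85, 2.85], [-0.5, 2.14], [-1.23, 1.37], [0.21, 2.46], [-1.02, 4.16], [0.16, 2.05], [-2.73, 2.73]. Speed limits (rad/s): [1.89, 1.89, 2.39, 2.39, 3.01, 3.01, 3.01].

### API

Orientations are given as a unit quaternion [x, y, z, w].
In Python, from rig import readout, vision, order, finder, robot gives the robot as it stands.
- The arm moves only by the tool move_arm, never from a script. Its argument "rows" is a list of rows, each a list of 2 entries, a list of its own where there are three numbers: the shift along the tool's x, y, z in cm, then the turn, a rotation vector about the tool's x, y, z in rad. A call has 1 to 5 rows; each row shifts and turns the commanded pose from where the row before left it, along the tool's axes as they then stand; what a row does not reach is not made up. A row lasts 1/8 s, in which the tool goes at most 62.5 mm and 10.7 degrees, less where a joint would pass 70% of its speed; a pose out of reach is approached as far as the arm can. A call with a gripper value outside its range is refused whole. "claw" is the closure, from 0 (fully open) to 1 (shut), set as the call begins (left out, the last holds). The fingers move at their own pace and stop on an object; "newtons" is the grip in N (left out, the last holds). Time passes only in rows, so rows that do not move let the fingers close. It gives the time, the measured TCP pose, the force, the opening and the grip force at its end, in the units of the state.
- readout.get_state(): the state, without advancing time (a new reading comes with each control period).
- vision.grab_frame(name): name is "scene" or "top"; returns the picture (384x512x3 uint8, red, green, blue); there is no depth.
- vision.calibration(name): a dict with "mtx" (3x3 intrinsics, pixels), "k1" (the pictures are not rectified: a ray, as slopes to the right and down, at radius r is drawn at 1 + k1 r^2 times it, then the intrinsics apply), "origin" and "attitude" of the camera in the world. Camera axes: x right, y down, z forward; pixel columns grow to the right and rows downward; lengths in m; the calibration is good to about 2 mm. A picture is of the moment at which its call begins. calibration takes no time and is no camera call.
- order.job_done(): hands the job in; it is judged then, once.
Trained networks look in the newest picture that a camera, given by its name, has taken for a name from the list of things; names that differ only in an ending like _2 or _b are one class to them, and where a whole thing is asked for, a point or a joint stands for the part that bears it (a point fixed in the world has none). Each returns a list of dicts, best first, with "p" (0 to 1); they miss things now and then, are a little off and sometimes report something else, mostly with a low value. They report only what shows in the picture. A call takes as long as a camera call.
- finder.search_frame(camera, target): "extent" ([centre column, centre row, width, height] in pixels, round what is visible of it).
- finder.silhouettes(camera, target): "pixels" (384x512 bool, what is visible of it) and "extent" ([centre column, centre row, width, height] in pixels, round what is visible of it).
The state is a dict: "time_s": time; "qpos": joint angles; "dq": joint speeds; "joint_torque": joint torques, N m; "ee_pos": TCP position; "eef_rot": TCP orientation; "ft_force": force on the tool from outside, world axes, zero at the start; "ft_torque": the same for the moment, N m; "opening": finger opening in m; "grasp_force": force on a finger pad.
Only numpy, scipy, OpenCV 4.12 (cv2) and the standard library are available. Lean on these libraries where they do the work, as an engineer would, in place of code of your own. Each camera call takes 0.05 s, during which the arm holds its last target. There are 200 camera calls.

## Working session

There is one attempt and no reset: what is moved stays moved. The work goes in short steps, Python scripts to look and compute and a tool call to move; the robot and the scene stay as the last step left them, time stands still between calls to the robot, and variables do not carry over. Pictures are saved under pics/ and viewed, at most 14 in all, crops included, and the job is handed in when it is done.

Besides the shell and the picture viewer there is one more tool, called as name(argument=value, ...), one argument or row to a line, values as JSON. move_arm: Moves the arm, as the interface text tells. Its arguments: {"type":"object","properties":{"rows":{"type":"array"},"claw":{"type":"number"},"newtons":{"type":"number"}},"required":["rows"]}

```bash
mkdir -p pics; ls
python3 - <<'E'
from rig import readout, vision, order, finder, robot
import cv2
s=readout.get_state();print(s['time_s'],s['ee_pos'],s['eef_rot'],s['opening'])
for n in("scene","top"):
    c=vision.calibration(n);print(n,c)
    im=vision.grab_frame(n);cv2.imwrite(f"pics/{n}0.png",im[:,:,::-1])
E
```

```text
pics
0.0 [ 0.18309935 -0.64951548  0.40400553] [ 9.90576340e-01  1.36960420e-01 -1.42910580e-04 -5.80741767e-04] 0.09400758438790734
scene {'mtx': array([[414.49398401,   0.        , 253.62048695],
       [  0.        , 414.49398401, 195.89307956],
       [  0.        ,   0.        ,   1.        ]]), 'k1': -0.14729535877798816, 'origin': array([ 1.2902338 , -0.20565073,  1.15324416]), 'attitude': array([ 0.7811847 ,  0.54716926, -0.17775243, -0.24240532])}
top {'mtx': array([[403.04423538,   0.        , 255.4330739 ],
       [  0.        , 403.04423538, 191.4076682 ],
       [  0.        ,   0.        ,   1.        ]]), 'k1': -0.08698299109166971, 'origin': array([0.45758843, 0.01867329, 1.32773615]), 'attitude': array([ 0.70686403, -0.70507588,  0.04275828, -0.03718837])}
```

View pics/scene0.png

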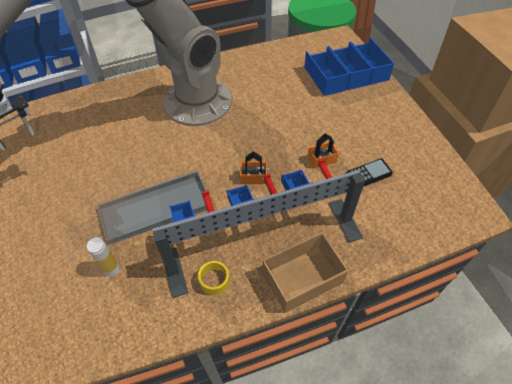

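View pics/top0.png

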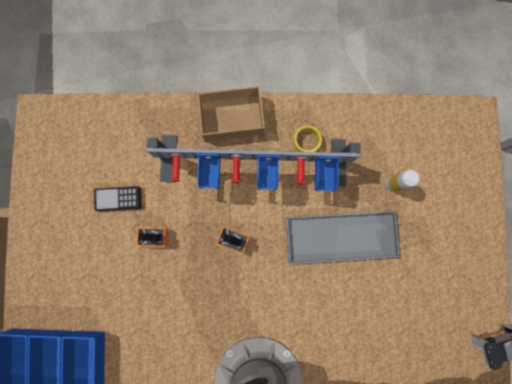

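```bash
cat > h.py <<'E'
from rig import readout, vision, order, finder, robot
import numpy as np, cv2
from scipy.spatial.transform import Rotation as R
from scipy.optimize import minimize
C={n:vision.calibration(n) for n in("scene","top")}
def proj(n,P):
    c=C[n];q=R.from_quat(c['attitude']).inv().apply(np.atleast_2d(P)-c['origin'])
    s=q[:,:2]/q[:,2:];s=s*(1+c['k1']*(s**2).sum(1,keepdims=True))
    return s*[c['mtx'][0,0],c['mtx'][1,1]]+c['mtx'][:2,2]
def ray(n,uv):
    c=C[n];d=(np.atleast_2d(uv)-c['mtx'][:2,2])/[c['mtx'][0,0],c['mtx'][1,1]]
    s=d.copy()
    for _ in range(20): s=d/(1+c['k1']*(s**2).sum(1,keepdims=True))
    return R.from_quat(c['attitude']).apply(np.c_[s,np.ones(len(s))])
def back(n,uv,z):
    v=ray(n,uv);o=C[n]['origin'];return o+v*((z-o[2])/v[:,2:])
def place(P,x,y,z,yaw):
    return R.from_euler('z',yaw).apply(P)+[x,y,z]
def render(n,polys,sc=4):   # union of hulls of the parts, soft mask
    m=np.zeros((384*sc,512*sc),np.uint8)
    for P in polys:
        h=cv2.convexHull(((proj(n,P)+.5)*sc-.5).astype(np.float32))
        cv2.fillConvexPoly(m,np.round(h).astype(np.int32),255)
    return cv2.resize(m,(512,384),interpolation=cv2.INTER_AREA)/255.
def box(x0,x1,y0,y1,z0,z1):
    return np.array([[x,y,z] for x in(x0,x1) for y in(y0,y1) for z in(z0,z1)],float)
TOTE=[box(-.03,.03,-.045,.045,0,.05),box(-.012,.012,-.028,-.022,.05,.098),box(-.012,.012,.022,.028,.05,.098),
 np.array([[x,s*y,z] for x in(-.012,.012) for s in[1] for y,z in((.028,.098),(.022,.098),(0,.119),(0,.127))]),
 np.array([[x,s*y,z] for x in(-.012,.012) for s in[-1] for y,z in((.028,.098),(.022,.098),(0,.119),(0,.127))])]
BIN=[box(-.045,.045,-.03,.03,0,.03),box(-.024,.045,-.03,.03,0,.05),box(.041,.045,-.03,.03,0,.075)]
TRAY=[box(-.075,.075,-.18,.18,0,.03)]
def fit(masks,parts,x0,z,yawfix=None):
    def f(p):
        yaw=p[2] if yawfix is None else yawfix
        Q=[place(P,p[0],p[1],z,yaw) for P in parts]
        return sum(np.abs(render(n,Q)-m).sum()/m.sum() for n,m in masks.items())
    x0=np.array(x0,float)[:3 if yawfix is None else 2]
    S=np.vstack([x0]+[x0+np.eye(len(x0))[i]*[.01,.01,.15][i] for i in range(len(x0))])
    r=minimize(f,x0,method='Nelder-Mead',options=dict(initial_simplex=S,xatol=2e-4,fatol=1e-3,maxiter=150))
    return r.x,r.fun
E
python3 - <<'E'
from h import *
import pickle
D={}
for n in C:
    vision.grab_frame(n)
    for t in("bin0","tote0","tray","hook0_seat","rail","terminal","spray","stud0"):
        try:
            D[n,t]=finder.silhouettes(n,t)
        except Exception as e: print(t,e);continue
        for d in D[n,t]: 
            if d['p']>.2:print(n,t,round(d['p'],2),np.round(d['extent'],1),d['pixels'].sum())
pickle.dump(D,open('D.pkl','wb'))
E
```

```text
scene bin0 0.96 [295.9 179.3  28.1  19.4] 371
scene bin0 0.92 [238.7 194.9  26.2  18.6] 343
scene bin0 0.65 [183.5 210.9  25.   21.3] 334
scene tote0 0.9 [324.3 151.8  36.6  30. ] 693
scene tray 0.79 [152.2 207.6 105.   74.1] 4089
scene tray 0.61 [295.4 178.3  27.   20.3] 373
scene hook0_seat 0.72 [208.4 200.4  13.9  19. ] 134
scene hook0_seat 0.58 [257.9 234.3 208.9 122.8] 5971
scene rail 0.62 [258.6 234.6 213.3 125. ] 5845
scene terminal 0.95 [369.1 169.7  42.1  28.2] 615
scene spray 0.68 [100.7 257.9  26.7  38.5] 701
scene stud0 0.61 [260.9 231.8 214.4 131.2] 6303
top bin0 0.93 [209.4 172.1  24.3  38.1] 769
top bin0 0.88 [268.6 172.7  16.9  36. ] 730
top bin0 0.87 [327.  172.9  22.3  37.1] 810
top tote0 0.97 [231.9 240.2  31.8  28.3] 523
top tote0 0.85 [151.4 238.1  34.   21.1] 570
top tote0 0.68 [326.6 171.6  23.8  36. ] 792
top tote0 0.51 [118.1 198.4  49.1  22. ] 1111
top tray 0.87 [342.7 237.  113.   49.7] 5227
top tray 0.31 [251.1 161.1 214.5  50.8] 2716
top hook0_seat 0.68 [404.1 179.1  25.7  22.3] 517
top hook0_seat 0.59 [302.4 172.3  11.5  27.7] 208
top rail 0.93 [252.4 162.4 216.6  52.2] 3008
top terminal 0.83 [119.  199.8  47.1  24.7] 1054
top terminal 0.56 [326.8 172.9  22.3  30.7] 820
top spray 0.87 [402.9 181.6  28.5  22.9] 462
top spray 0.58 [151.2 235.6  34.4  18.1] 558
top stud0 0.85 [250.6 160.2 213.6  49.6] 2659
top stud0 0.67 [403.5 180.1  28.6  20.4] 503
```

```bash
cat >> h.py <<'E'
def cyl(x0,x1,r,n=24):
    a=np.linspace(0,2*np.pi,n,endpoint=False)
    return np.array([[x,r*np.cos(t),r*np.sin(t)] for x in(x0,x1) for t in a])
HOOK=[cyl(-.078,0,.01),box(-.078,-.072,-.01,.01,-.01,.02)]
def hsv(n): return cv2.cvtColor(vision.grab_frame(n),cv2.COLOR_RGB2HSV).astype(int)
def blobs(m,mn=60):
    k,l,s,c=cv2.connectedComponentsWithStats(m.astype(np.uint8))
    return [(l==i,c[i]) for i in range(1,k) if s[i,4]>mn]
def red(h): return ((h[...,0]<5)|(h[...,0]>174))&(h[...,1]>170)&(h[...,2]>60)
def blue(h): return (abs(h[...,0]-110)<12)&(h[...,1]>130)&(h[...,2]>40)
E
python3 - <<'E'
from h import *
import pickle
D=pickle.load(open('D.pkl','rb'))
H=hsv('top')
for nm,f in(('red',red),('blue',blue)):
    for m,c in blobs(f(H)): print(nm,c.round(1),m.sum())
roi=np.zeros((384,512),bool);roi[100:260]=1
hk=[];bn=[]
for m,c in blobs(red(H)&roi):
    g=back('top',c,.2)[0]; hk.append((fit({'top':m},HOOK,[g[0]+.04,g[1],0],.2)));print('hook',hk[-1])
for m,c in blobs(blue(H)&roi,200):
    g=back('top',c,.17)[0]; bn.append((fit({'top':m},BIN,[g[0],g[1],0],.147)));print('bin',bn[-1])
for d in D['top','tray'][:1]:
    g=back('top',d['extent'][:2],.03)[0];print('tray',fit({'top':d['pixels']},TRAY,[g[0],g[1],0],0))
for d in D['top','tote0'][:2]:
    g=back('top',d['extent'][:2],.05)[0]
    for y in (0,-.4,.4): print('tote',fit({'top':d['pixels']},TOTE,[g[0],g[1],y],0))
for d in D['top','spray'][:1]:print('can',back('top',d['extent'][:2],.08))
d=D['top','terminal'][0];print('term',back('top',d['extent'][:2],.02))
# rail corners
m=D['top','rail'][0]['pixels'];ys,xs=np.nonzero(m)
for u in range(160,350,20):
    r=ys[xs==u];print(u,r.min(),r.max(),end='; ')
E
```

```text
red [175.7 167.4] 149
red [235.9 170. ] 145
red [300.5 171.4] 155
blue [208.3 170.2] 682
blue [267.5 171.5] 664
blue [326.8 173.3] 745
blue [ 51.2 357.1] 5490
hook (array([0.69094751, 0.2369145 , 0.02585203]), np.float64(0.4112120015791552))
hook (array([0.68700338, 0.06702179, 0.04399289]), np.float64(0.44335361730899253))
hook (array([ 0.68550552, -0.11982421, -0.00692373]), np.float64(0.3304237824161923))
bin (array([ 0.64616991,  0.14660633, -0.01110222]), np.float64(0.15888678051865907))
bin (array([ 0.64415465, -0.02467727, -0.04004785]), np.float64(0.13022088353413655))
bin (array([ 0.63933666, -0.19652078, -0.0217005 ]), np.float64(0.11192525332280562))
tray (array([ 0.4579758 , -0.27374995,  0.05679477]), np.float64(0.022667371903802653))
tote (array([ 0.44827273,  0.08249144, -0.34003683]), np.float64(0.07690923405691148))
tote (array([ 0.44881644,  0.08232244, -0.34686845]), np.float64(0.07833389569977131))
tote (array([ 0.44888525,  0.08268661, -0.35953356]), np.float64(0.07951861432909685))
tote (array([ 0.45724787,  0.3422903 , -0.07658241]), np.float64(0.08963192294461644))
tote (array([ 0.45688857,  0.34224356, -0.07473214]), np.float64(0.08723082215342277))
tote (array([ 0.4569206 ,  0.34218761, -0.05442891]), np.float64(0.08712762297901619))
can [[ 0.63206299 -0.45872394  0.08      ]]
term [[0.57710986 0.4562963  0.02      ]]
160 137 181; 180 149 153; 200 149 153; 220 150 158; 240 150 158; 260 151 155; 280 151 160; 300 152 156; 320 152 157; 340 139 185;
```

```bash
cat >> h.py <<'E'
def go(g,psi=None):  # grasp-point target -> tool-axis shift in cm after turn about tool z
    s=readout.get_state();p=np.array(s['ee_pos']);r=R.from_quat(s['eef_rot']);X=r.apply([1,0,0])
    now=np.arctan2(X[1],X[0]);psi=now if psi is None else psi
    a=(now-psi+np.pi)%(2*np.pi)-np.pi
    r2=R.from_euler('z',psi)*R.from_euler('x',np.pi)
    d=r2.inv().apply(np.array(g)+[0,0,.18]-p)*100
    print('grasp',(p-[0,0,.18]).round(4),'psi',now.round(4),'tilt',r.apply([0,0,1]).round(4),'-> turn z',a.round(3),'shift',d.round(2),'t',round(s['time_s'],2))
E
python3 - <<'E'
from h import *
import pickle
go([.640,-.1965,.27],-.02)
H=hsv('top');roi=np.zeros((384,512),bool);roi[100:260]=1
for m,c in blobs(red(H)&roi):
    g=back('top',c,.2)[0]; print('hook',fit({'top':m},HOOK,[g[0]+.04,g[1],0],.2,-.02),'axis z.21',back('top',c,.21)[0])
for m,c in blobs(blue(H)&roi,200):
    g=back('top',c,.17)[0]; print('bin',fit({'top':m},BIN,[g[0],g[1],0],.147,-.02))
E
```

```text
grasp [ 0.1831 -0.6497  0.2247] psi 0.2747 tilt [ 0.  0. -1.] -> turn z 0.295 shift [ 44.77 -46.22  -4.53] t 1.05
hook (array([0.68818602, 0.23611463]), np.float64(0.4187129885511251)) axis z.21 [0.65183754 0.23489549 0.21      ]
hook (array([0.69046454, 0.06353551]), np.float64(0.4219446682782702)) axis z.21 [0.64469223 0.06503207 0.21      ]
hook (array([ 0.68412987, -0.11838842]), np.float64(0.3514387573211103)) axis z.21 [ 0.6418457  -0.11677681  0.21      ]
bin (array([0.64508195, 0.1455086 ]), np.float64(0.15971479500891267))
bin (array([ 0.64489239, -0.0248964 ]), np.float64(0.13616656315618253))
bin (array([ 0.63794849, -0.19678216]), np.float64(0.11509593084545645))
```

move_arm(
  rows=[
    [[0, 0, -4.6], [0, 0, 0]],
    [[0, 0, 0], [0, 0, 0.15]],
    [[0, 0, 0], [0, 0, 0.145]],
  ],
  claw=0.17,
  newtons=8,
)

```text
time_s: 1.48
ee_pos: [0.183, -0.6497, 0.4513]
eef_rot: [1.0, -0.013, 0.0, 0.0]
ft_force: [0.0, 0.3, 0.4]
opening: 0.0782
grasp_force: 0.0
```

move_arm(
  rows=[
    [[4, -4.1, 0], [0, 0, 0]],
    [[4, -4.1, 0], [0, 0, 0]],
    [[4, -4.1, 0], [0, 0, 0]],
    [[4, -4.1, 0], [0, 0, 0]],
    [[4, -4.1, 0], [0, 0, 0]],
  ],
)

```text
time_s: 2.1
ee_pos: [0.3883, -0.4473, 0.451]
eef_rot: [1.0, -0.01, 0.0, 0.0]
ft_force: [0.5, -0.9, -0.8]
opening: 0.0778
grasp_force: 0.0
```

move_arm(
  rows=[
    [[4, -4.1, 0], [0, 0, 0]],
    [[4, -4.1, 0], [0, 0, 0]],
    [[4, -4.1, 0], [0, 0, 0]],
    [[4, -4.1, 0], [0, 0, 0]],
    [[4, -4.1, 0], [0, 0, 0]],
  ],
)

```text
time_s: 2.72
ee_pos: [0.5925, -0.2464, 0.4509]
eef_rot: [1.0, -0.01, 0.0, 0.0]
ft_force: [-0.0, -1.5, 0.6]
opening: 0.0782
grasp_force: 0.0
```

```bash
python3 -c "
from h import *
go([.639,-.1967,.185],-.02)"
```

```text
grasp [ 0.5925 -0.2464  0.2709] psi -0.0204 tilt [ 4.e-04 -2.e-04 -1.e+00] -> turn z -0.0 shift [ 4.55 -5.07  8.59] t 2.73
```

Batching works, and the tracking is good. Next I move over bin2, go down and grip it.

move_arm(
  rows=[
    [[2.25, -2.5, 0], [0, 0, 0]],
    [[2.25, -2.5, 0], [0, 0, 0]],
    [[0, 0, 0], [0, 0, 0]],
    [[0, 0, 3], [0, 0, 0]],
    [[0, 0, 0], [0, 0, 0]],
  ],
)

```text
time_s: 3.35
ee_pos: [0.6365, -0.1994, 0.4189]
eef_rot: [1.0, -0.01, -0.002, -0.0]
ft_force: [-0.4, -0.3, 0.4]
opening: 0.0782
grasp_force: 0.0
```

move_arm(
  rows=[
    [[0, 0, 2], [0, 0, 0]],
    [[0, 0, 2], [0, 0, 0]],
    [[0, 0, 1.6], [0, 0, 0]],
    [[0, 0, 0], [0, 0, 0]],
  ],
)

```text
time_s: 3.85
ee_pos: [0.637, -0.1987, 0.363]
eef_rot: [1.0, -0.01, -0.001, -0.0]
ft_force: [-0.5, -0.6, 0.8]
opening: 0.0783
grasp_force: 0.0
```

```bash
python3 -c "
from h import *
go([.639,-.1967,.185],-.02)
print(readout.get_state()['ft_force'])
im=vision.grab_frame('scene')[120:300,100:300];cv2.imwrite('pics/a.png',cv2.resize(im,(800,720)[:2] and (660,594),interpolation=2)[:,:,::-1])"
```

```text
grasp [ 0.637  -0.1987  0.183 ] psi -0.0202 tilt [-2.4e-03  7.0e-04 -1.0e+00] -> turn z -0.0 shift [ 0.19 -0.21 -0.2 ] t 3.85
[-0.49359757 -0.57837455  0.78029083]
```

View pics/a.png

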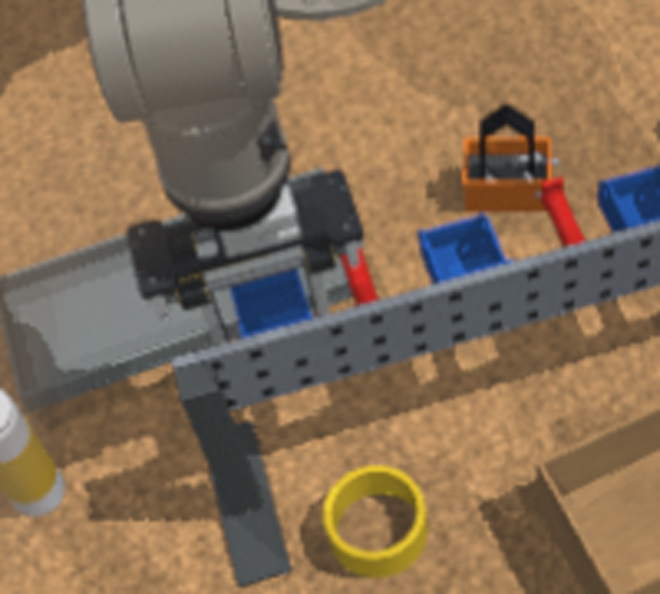

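The crop shows the bin (270,300) sitting evenly between the fingers, at about 225 and 325, with red hook2 clear on the right. I nudge 2 mm and close.

move_arm(
  rows=[
    [[0.2, -0.2, -0.2], [0, 0, 0]],
    [[0, 0, 0], [0, 0, 0]],
  ],
)

```text
time_s: 4.15
ee_pos: [0.6398, -0.1965, 0.3676]
eef_rot: [1.0, -0.01, 0.001, 0.0]
ft_force: [0.9, -0.6, -0.8]
opening: 0.0784
grasp_force: 0.0
```

move_arm(
  rows=[
    [[0, 0, 0], [0, 0, 0]],
    [[0, 0, 0], [0, 0, 0]],
    [[0, 0, 0], [0, 0, 0]],
    [[0, 0, 0], [0, 0, 0]],
  ],
  claw=1,
  newtons=10,
)

```text
time_s: 4.65
ee_pos: [0.6394, -0.1966, 0.3668]
eef_rot: [1.0, -0.01, -0.0, -0.0]
ft_force: [-1.9, 2.2, 2.0]
opening: 0.0604
grasp_force: 10.0
```

move_arm(
  rows=[
    [[0, 0, -0.6], [0, 0, 0]],
    [[0, 0, -0.7], [0, 0, 0]],
    [[0, 0, -0.6], [0, 0, 0]],
    [[0, 0, 0], [0, 0, 0]],
    [[0, 0, 0], [0, 0, 0]],
  ],
)

```text
time_s: 5.28
ee_pos: [0.6394, -0.1969, 0.3857]
eef_rot: [1.0, -0.01, 0.0, 0.0]
ft_force: [0.9, -0.7, -0.9]
opening: 0.06
grasp_force: 10.0
```

```bash
python3 -c "
from h import *
go([.639,-.1967,.185],-.02)
print(readout.get_state()['ft_force'])"
```

```text
grasp [ 0.6394 -0.1969  0.2057] psi -0.0204 tilt [ 3.e-04 -1.e-04 -1.e+00] -> turn z -0.0 shift [-0.04 -0.02  2.07] t 5.28
[ 0.92652641 -0.68579997 -0.9218533 ]
```

Lifted 19 mm. Next I draw it out in −x by 6 cm, watching the force.

move_arm(
  rows=[
    [[-1, 0, 0], [0, 0, 0]],
    [[-1, 0, 0], [0, 0, 0]],
    [[0, 0, 0], [0, 0, 0]],
  ],
)

```text
time_s: 5.65
ee_pos: [0.6185, -0.1966, 0.3859]
eef_rot: [1.0, -0.01, -0.0, 0.0]
ft_force: [-0.6, -0.1, -1.0]
opening: 0.06
grasp_force: 10.0
```

move_arm(
  rows=[
    [[-2, 0, 0], [0, 0, 0]],
    [[-2.5, 0, 0], [0, 0, 0]],
    [[-2.5, 0, 0], [0, 0, 0]],
    [[0, 0, 0], [0, 0, 0]],
  ],
)

```text
time_s: 6.15
ee_pos: [0.5483, -0.1953, 0.3861]
eef_rot: [1.0, -0.011, 0.0, 0.0]
ft_force: [0.5, 0.5, -1.6]
opening: 0.0601
grasp_force: 10.0
```

```bash
python3 -c "
from h import *
def T(x,y,z): return place(np.array([[x,y,z]]),.458,-.2737,0,.057)[0]
for y in(-.11,0,.11): go(T(0,y,.045),.057); print(T(0,y,.045))
im=vision.grab_frame('scene')[120:300,100:300];cv2.imwrite('pics/b.png',cv2.resize(im,(600,540),interpolation=2)[:,:,::-1])"
```

```text
grasp [ 0.5483 -0.1953  0.2061] psi -0.0211 tilt [ 1.e-04 -4.e-04 -1.e+00] -> turn z -0.078 shift [-9.46 18.32 16.11] t 6.15
[ 0.46426661 -0.38352135  0.045     ]
grasp [ 0.5483 -0.1953  0.2061] psi -0.0211 tilt [ 1.e-04 -4.e-04 -1.e+00] -> turn z -0.078 shift [-9.46  7.32 16.11] t 6.15
[ 0.458  -0.2737  0.045 ]
grasp [ 0.5483 -0.1953  0.2061] psi -0.0211 tilt [ 1.e-04 -4.e-04 -1.e+00] -> turn z -0.078 shift [-9.46 -3.68 16.11] t 6.15
[ 0.45173339 -0.16387865  0.045     ]
```

View pics/b.png

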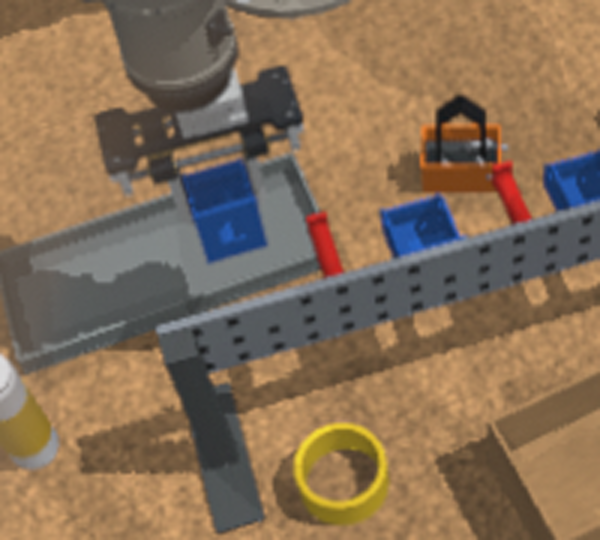

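The bin is off the stud and level in the gripper at crop (225,210). I carry it to the far slot of the tray.

move_arm(
  rows=[
    [[0, 0, 0], [0, 0, -0.078]],
    [[-2.35, 4.6, 0], [0, 0, 0]],
    [[-2.35, 4.6, 0], [0, 0, 0]],
    [[-2.35, 4.6, 0], [0, 0, 0]],
    [[-2.35, 4.5, 0], [0, 0, 0]],
  ],
)

```text
time_s: 6.82
ee_pos: [0.4662, -0.3847, 0.3858]
eef_rot: [1.0, 0.029, 0.0, 0.0]
ft_force: [0.8, 0.5, -1.0]
opening: 0.0599
grasp_force: 10.0
```

move_arm(
  rows=[
    [[0, 0, 3], [0, 0, 0]],
    [[0, 0, 4], [0, 0, 0]],
    [[0, 0, 4], [0, 0, 0]],
    [[0, 0, 3], [0, 0, 0]],
    [[0, 0, 0], [0, 0, 0]],
  ],
)

```text
time_s: 7.45
ee_pos: [0.4663, -0.3827, 0.2436]
eef_rot: [1.0, 0.029, -0.001, -0.001]
ft_force: [-0.1, -0.4, -0.6]
opening: 0.0598
grasp_force: 10.0
```

```bash
python3 -c "
from h import *
go([.464,-.3835,.046],.057)"
```

```text
grasp [ 0.4663 -0.3827  0.0636] psi 0.0582 tilt [-0.0029  0.0023 -1.    ] -> turn z 0.001 shift [-0.23  0.06  1.76] t 7.45
```

move_arm(
  rows=[
    [[-0.1, 0, 1], [0, 0, 0]],
    [[-0.1, 0, 0.6], [0, 0, 0]],
    [[0, 0, 0.2], [0, 0, 0]],
    [[0, 0, 0], [0, 0, 0]],
  ],
)

```text
time_s: 7.95
ee_pos: [0.4642, -0.3833, 0.228]
eef_rot: [1.0, 0.029, 0.0, 0.0]
ft_force: [0.3, -0.4, -0.5]
opening: 0.0596
grasp_force: 10.0
```

move_arm(
  rows=[
    [[0, 0, 0.15], [0, 0, 0]],
    [[0, 0, 0], [0, 0, 0]],
    [[0, 0, 0], [0, 0, 0]],
  ],
)

```text
time_s: 8.32
ee_pos: [0.4642, -0.3832, 0.2263]
eef_rot: [1.0, 0.029, 0.0, 0.0]
ft_force: [0.4, -1.1, -1.1]
opening: 0.0601
grasp_force: 10.0
```

move_arm(
  rows=[
    [[0, 0, 0.15], [0, 0, 0]],
    [[0, 0, 0], [0, 0, 0]],
    [[0, 0, 0], [0, 0, 0]],
  ],
)

```text
time_s: 8.7
ee_pos: [0.4641, -0.3832, 0.2247]
eef_rot: [1.0, 0.029, -0.0, -0.0]
ft_force: [0.3, 1.0, -0.8]
opening: 0.06
grasp_force: 10.0
```

move_arm(
  rows=[
    [[0, 0, 0.15], [0, 0, 0]],
    [[0, 0, 0], [0, 0, 0]],
    [[0, 0, 0], [0, 0, 0]],
  ],
)

```text
time_s: 9.07
ee_pos: [0.4641, -0.3832, 0.2232]
eef_rot: [1.0, 0.029, 0.0, -0.0]
ft_force: [0.2, -0.2, -0.3]
opening: 0.0602
grasp_force: 10.0
```

move_arm(
  rows=[
    [[0, 0, 0.1], [0, 0, 0]],
    [[0, 0, 0], [0, 0, 0]],
    [[0, 0, 0], [0, 0, 0]],
  ],
)

```text
time_s: 9.45
ee_pos: [0.4643, -0.3833, 0.2224]
eef_rot: [1.0, 0.029, 0.0, 0.0]
ft_force: [0.4, -0.6, 4.3]
opening: 0.0601
grasp_force: 10.0
```

move_arm(
  rows=[
    [[0, 0, 0], [0, 0, 0]],
    [[0, 0, 0], [0, 0, 0]],
    [[0, 0, -1], [0, 0, 0]],
    [[0, 0, -4], [0, 0, 0]],
    [[0, 0, -5], [0, 0, 0]],
  ],
  claw=0.17,
)

```text
time_s: 10.07
ee_pos: [0.4639, -0.383, 0.3232]
eef_rot: [1.0, 0.029, -0.001, -0.001]
ft_force: [0.1, 0.1, 0.1]
opening: 0.0782
grasp_force: 0.0
```

move_arm(
  rows=[
    [[0, 0, -6], [0, 0, 0]],
    [[0, 0, -6], [0, 0, 0.078]],
    [[2.45, -5.15, -1], [0, 0, 0]],
    [[2.45, -5.15, 0], [0, 0, 0]],
    [[2.45, -5.15, 0], [0, 0, 0]],
  ],
)

```text
time_s: 10.7
ee_pos: [0.541, -0.2286, 0.4534]
eef_rot: [1.0, -0.01, 0.001, 0.0]
ft_force: [0.1, -0.8, 0.1]
opening: 0.0777
grasp_force: 0.0
```

move_arm(
  rows=[
    [[2.45, -5.15, 0], [0, 0, 0]],
    [[2.45, -5.15, 0], [0, 0, 0]],
    [[2.45, -5.15, 0], [0, 0, 0]],
    [[2.45, -5.15, 0], [0, 0, 0]],
    [[0, 0, 0], [0, 0, 0]],
  ],
)

```text
time_s: 11.32
ee_pos: [0.6438, -0.0212, 0.4525]
eef_rot: [1.0, -0.007, 0.0, -0.001]
ft_force: [-0.5, -1.3, 0.8]
opening: 0.0784
grasp_force: 0.0
```

```bash
python3 -c "
from h import *
go([.6435,-.0249,.187],-.02)
im=vision.grab_frame('scene')[120:300,60:320];cv2.imwrite('pics/c.png',cv2.resize(im,(780,540),interpolation=2)[:,:,::-1])"
```

```text
grasp [ 0.6438 -0.0212  0.2725] psi -0.0137 tilt [ 2.e-04  2.e-03 -1.e+00] -> turn z 0.006 shift [-0.02  0.37  8.55] t 11.32
```

View pics/c.png

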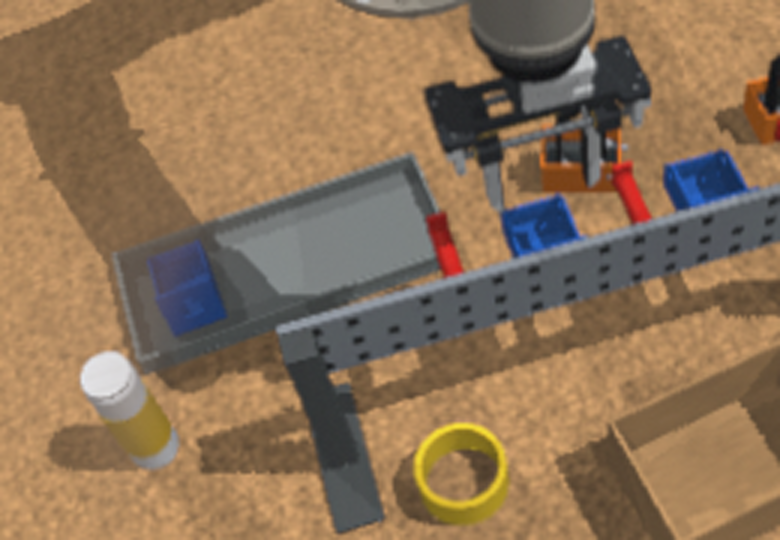

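bin2 stands upright in the tray at crop (185,285). Next is bin1.

move_arm(
  rows=[
    [[0, 0.1, 2], [0, 0, 0]],
    [[0, 0.1, 2], [0, 0, 0]],
    [[0, 0, 2.5], [0, 0, 0]],
    [[0, 0, 2], [0, 0, 0]],
    [[0, 0, 0], [0, 0, 0]],
  ],
)

```text
time_s: 12.0
ee_pos: [0.6424, -0.0288, 0.3657]
eef_rot: [1.0, -0.01, -0.001, 0.0]
ft_force: [0.4, -0.6, 0.3]
opening: 0.0778
grasp_force: 0.0
```

move_arm(
  rows=[
    [[0, 0, 0], [0, 0, 0]],
    [[0, 0, 0], [0, 0, 0]],
  ],
)

```text
time_s: 12.25
ee_pos: [0.6431, -0.0283, 0.3682]
eef_rot: [1.0, -0.01, 0.001, -0.0]
ft_force: [-0.4, 0.1, -0.1]
opening: 0.0783
grasp_force: 0.0
```

```bash
python3 -c "
from h import *
go([.6435,-.0249,.187],-.02)"
```

```text
grasp [ 0.6431 -0.0283  0.1882] psi -0.0203 tilt [ 0.0015  0.     -1.    ] -> turn z -0.0 shift [ 0.03 -0.34  0.12] t 12.25
```

move_arm(
  rows=[
    [[0, -0.3, 0.1], [0, 0, 0]],
    [[0, 0, 0], [0, 0, 0]],
  ],
)

```text
time_s: 12.5
ee_pos: [0.643, -0.0249, 0.3664]
eef_rot: [1.0, -0.01, 0.0, -0.0]
ft_force: [0.6, 0.7, 0.1]
opening: 0.0776
grasp_force: 0.0
```

move_arm(
  rows=[
    [[0, 0, 0], [0, 0, 0]],
    [[0, 0, 0], [0, 0, 0]],
    [[0, 0, 0], [0, 0, 0]],
    [[0, 0, 0], [0, 0, 0]],
  ],
  claw=1,
  newtons=10,
)

```text
time_s: 13.0
ee_pos: [0.6429, -0.0253, 0.3662]
eef_rot: [1.0, -0.01, -0.0, -0.0]
ft_force: [-0.9, -0.2, 0.1]
opening: 0.06
grasp_force: 10.0
```

move_arm(
  rows=[
    [[0, 0, -0.6], [0, 0, 0]],
    [[0, 0, -0.7], [0, 0, 0]],
    [[0, 0, -0.6], [0, 0, 0]],
    [[0, 0, 0], [0, 0, 0]],
    [[0, 0, 0], [0, 0, 0]],
  ],
)

```text
time_s: 13.62
ee_pos: [0.6429, -0.0253, 0.3852]
eef_rot: [1.0, -0.01, 0.0, -0.0]
ft_force: [0.1, -0.4, -1.0]
opening: 0.0598
grasp_force: 10.0
```

move_arm(
  rows=[
    [[-1, 0, 0], [0, 0, 0]],
    [[-1, 0, 0], [0, 0, 0]],
    [[0, 0, 0], [0, 0, 0]],
  ],
)

```text
time_s: 14.0
ee_pos: [0.6221, -0.0249, 0.3854]
eef_rot: [1.0, -0.01, -0.0, 0.0]
ft_force: [-0.3, 0.2, -1.1]
opening: 0.0598
grasp_force: 10.0
```

move_arm(
  rows=[
    [[-2.5, 0, 0], [0, 0, 0]],
    [[-2.5, 0, 0], [0, 0, 0]],
    [[-2.5, 0, 0], [0, 0, 0]],
    [[0, 0, 0], [0, 0, -0.078]],
    [[-2.1, 4.8, 0], [0, 0, 0]],
  ],
)

```text
time_s: 14.62
ee_pos: [0.5304, -0.0701, 0.3856]
eef_rot: [0.999, 0.032, 0.001, -0.001]
ft_force: [0.8, -1.3, -1.0]
opening: 0.0601
grasp_force: 10.0
```

move_arm(
  rows=[
    [[-2.1, 4.9, 0], [0, 0, 0]],
    [[-2.1, 4.9, 0], [0, 0, 0]],
    [[-2.1, 4.9, 0], [0, 0, 0]],
    [[-2.1, 4.9, 0], [0, 0, 0]],
    [[0, 0, 2], [0, 0, 0]],
  ],
)

```text
time_s: 15.25
ee_pos: [0.4558, -0.2771, 0.3662]
eef_rot: [1.0, 0.026, 0.001, 0.001]
ft_force: [0.9, 0.8, -1.3]
opening: 0.0599
grasp_force: 10.0
```

```bash
python3 -c "
from h import *
go([.458,-.2737,.0445],.057);print(readout.get_state()['opening'])"
```

```text
grasp [ 0.4558 -0.2771  0.1862] psi 0.0517 tilt [ 0.0021 -0.0024 -1.    ] -> turn z -0.005 shift [ 0.24 -0.32 14.17] t 15.25
0.059939861658368475
```

move_arm(
  rows=[
    [[0.1, -0.2, 4], [0, 0, 0]],
    [[0, 0, 4], [0, 0, 0]],
    [[0, 0, 4], [0, 0, 0]],
    [[0, 0, 1.5], [0, 0, 0]],
    [[0, 0, 0], [0, 0, 0]],
  ],
)

```text
time_s: 15.88
ee_pos: [0.4582, -0.2709, 0.23]
eef_rot: [1.0, 0.029, -0.0, -0.0]
ft_force: [-0.2, -1.0, 0.6]
opening: 0.0601
grasp_force: 10.0
```

move_arm(
  rows=[
    [[0, 0, 0.5], [0, 0, 0]],
    [[0, 0, 0], [0, 0, 0]],
    [[0, 0, 0], [0, 0, 0]],
  ],
)

```text
time_s: 16.25
ee_pos: [0.4583, -0.271, 0.2259]
eef_rot: [1.0, 0.029, 0.0, 0.0]
ft_force: [0.4, -0.2, -1.1]
opening: 0.0599
grasp_force: 10.0
```

```bash
python3 -c "
from h import *
go([.458,-.2737,.0425],.057);print(readout.get_state()['ft_force'])"
```

```text
grasp [ 0.4583 -0.271   0.0459] psi 0.0577 tilt [ 1.e-03 -5.e-04 -1.e+00] -> turn z 0.001 shift [-0.04  0.26  0.34] t 16.25
[ 0.4445128  -0.21819922 -1.12121579]
```

move_arm(
  rows=[
    [[0, 0, 0.2], [0, 0, 0]],
    [[0, 0, 0], [0, 0, 0]],
    [[0, 0, 0.1], [0, 0, 0]],
    [[0, 0, 0], [0, 0, 0]],
  ],
)

```text
time_s: 16.75
ee_pos: [0.4583, -0.271, 0.2223]
eef_rot: [1.0, 0.029, 0.0, 0.0]
ft_force: [1.3, -0.8, 1.3]
opening: 0.0602
grasp_force: 10.0
```

move_arm(
  rows=[
    [[0, 0, 0.1], [0, 0, 0]],
    [[0, 0, 0], [0, 0, 0]],
    [[0, 0, 0], [0, 0, 0]],
  ],
)

```text
time_s: 17.12
ee_pos: [0.4585, -0.271, 0.2217]
eef_rot: [1.0, 0.029, 0.001, 0.0]
ft_force: [1.0, 1.1, 8.4]
opening: 0.0601
grasp_force: 10.0
```

move_arm(
  rows=[
    [[0, 0, 0], [0, 0, 0]],
    [[0, 0, 0], [0, 0, 0]],
    [[0, 0, -1], [0, 0, 0]],
    [[0, 0, -4], [0, 0, 0]],
    [[0, 0, -6], [0, 0, 0]],
  ],
  claw=0.17,
)

```text
time_s: 17.75
ee_pos: [0.4576, -0.2707, 0.3318]
eef_rot: [1.0, 0.029, -0.001, -0.001]
ft_force: [0.8, -0.3, 0.6]
opening: 0.0781
grasp_force: 0.0
```

move_arm(
  rows=[
    [[0, 0, -6], [0, 0, 0]],
    [[0, 0, -6], [0, 0, 0.078]],
    [[2.23, -5.25, 0], [0, 0, 0]],
    [[2.23, -5.25, 0], [0, 0, 0]],
    [[2.23, -5.25, 0], [0, 0, 0]],
  ],
)

```text
time_s: 18.38
ee_pos: [0.5283, -0.1132, 0.4522]
eef_rot: [1.0, -0.01, 0.0, 0.0]
ft_force: [1.5, -0.5, -0.1]
opening: 0.078
grasp_force: 0.0
```

move_arm(
  rows=[
    [[2.23, -5.25, 0], [0, 0, 0]],
    [[2.23, -5.25, 0], [0, 0, 0]],
    [[2.23, -5.25, 0], [0, 0, 0]],
    [[2.23, -5.25, 0], [0, 0, 0]],
    [[2.23, -5.25, 0], [0, 0, 0]],
  ],
)

```text
time_s: 19.0
ee_pos: [0.6453, 0.1469, 0.452]
eef_rot: [1.0, -0.01, 0.0, 0.0]
ft_force: [0.9, -0.3, -0.7]
opening: 0.078
grasp_force: 0.0
```

move_arm(
  rows=[
    [[0, 0, 0], [0, 0, 0]],
    [[0, 0, 0], [0, 0, 0]],
    [[0, 0, 0], [0, 0, 0]],
  ],
)

```text
time_s: 19.38
ee_pos: [0.6448, 0.1439, 0.4516]
eef_rot: [1.0, -0.011, 0.0, 0.0]
ft_force: [0.7, 0.2, 0.8]
opening: 0.078
grasp_force: 0.0
```

```bash
python3 -c "
from h import *
go([.6455,.146,.187],-.02)"
```

```text
grasp [0.6448 0.1439 0.2716] psi -0.022 tilt [ 4.e-04 -6.e-04 -1.e+00] -> turn z -0.002 shift [ 0.07 -0.21  8.46] t 19.38
```

move_arm(
  rows=[
    [[0, -0.2, 2], [0, 0, 0]],
    [[0, 0, 2], [0, 0, 0]],
    [[0, 0, 2.5], [0, 0, 0]],
    [[0, 0, 2], [0, 0, 0]],
    [[0, 0, 0], [0, 0, 0]],
  ],
)

```text
time_s: 20.0
ee_pos: [0.6446, 0.1471, 0.3641]
eef_rot: [1.0, -0.01, -0.002, 0.0]
ft_force: [-0.1, -0.9, 0.4]
opening: 0.0777
grasp_force: 0.0
```

move_arm(
  rows=[
    [[0, 0, 0], [0, 0, 0]],
    [[0, 0, 0], [0, 0, 0]],
  ],
)

```text
time_s: 20.25
ee_pos: [0.6452, 0.1475, 0.3672]
eef_rot: [1.0, -0.01, 0.001, -0.0]
ft_force: [-0.7, -0.3, 1.1]
opening: 0.0779
grasp_force: 0.0
```

move_arm(
  rows=[
    [[0, 0, 0], [0, 0, 0]],
    [[0, 0, 0], [0, 0, 0]],
    [[0, 0, 0], [0, 0, 0]],
    [[0, 0, 0], [0, 0, 0]],
  ],
  claw=1,
  newtons=10,
)

```text
time_s: 20.75
ee_pos: [0.645, 0.1473, 0.3663]
eef_rot: [1.0, -0.01, 0.0, 0.0]
ft_force: [-1.8, -1.1, 2.4]
opening: 0.0601
grasp_force: 10.0
```

move_arm(
  rows=[
    [[0, 0, -0.6], [0, 0, 0]],
    [[0, 0, -0.7], [0, 0, 0]],
    [[0, 0, -0.6], [0, 0, 0]],
    [[0, 0, 0], [0, 0, 0]],
    [[0, 0, 0], [0, 0, 0]],
  ],
)

```text
time_s: 21.38
ee_pos: [0.645, 0.1474, 0.3852]
eef_rot: [1.0, -0.01, 0.0, -0.0]
ft_force: [-0.2, -0.2, -0.5]
opening: 0.0602
grasp_force: 10.0
```

move_arm(
  rows=[
    [[-1, 0, 0], [0, 0, 0]],
    [[-1, 0, 0], [0, 0, 0]],
    [[0, 0, 0], [0, 0, 0]],
  ],
)

```text
time_s: 21.75
ee_pos: [0.6242, 0.1479, 0.3854]
eef_rot: [1.0, -0.01, 0.0, 0.0]
ft_force: [0.1, -0.1, -2.0]
opening: 0.0599
grasp_force: 10.0
```

move_arm(
  rows=[
    [[-2.5, 0, 0], [0, 0, 0]],
    [[-2.5, 0, 0], [0, 0, 0]],
    [[-2.5, 0, 0], [0, 0, 0]],
    [[0, 0, 0], [0, 0, -0.078]],
    [[-1.9, 5.1, 0], [0, 0, 0]],
  ],
)

```text
time_s: 22.38
ee_pos: [0.5341, 0.0996, 0.3854]
eef_rot: [0.999, 0.032, 0.001, -0.001]
ft_force: [0.9, -1.8, -0.5]
opening: 0.0602
grasp_force: 10.0
```

move_arm(
  rows=[
    [[-1.9, 5.1, 0], [0, 0, 0]],
    [[-1.9, 5.1, 0], [0, 0, 0]],
    [[-1.9, 5.1, 0], [0, 0, 0]],
    [[-1.9, 5.1, 0], [0, 0, 0]],
    [[-1.9, 5.1, 0], [0, 0, 0]],
  ],
)

```text
time_s: 23.0
ee_pos: [0.4531, -0.1644, 0.3856]
eef_rot: [1.0, 0.029, 0.001, 0.0]
ft_force: [0.4, 0.2, -1.2]
opening: 0.0598
grasp_force: 10.0
```

move_arm(
  rows=[
    [[0, 0, 0], [0, 0, 0]],
    [[0, 0, 0], [0, 0, 0]],
  ],
)

```text
time_s: 23.25
ee_pos: [0.454, -0.1626, 0.3854]
eef_rot: [1.0, 0.029, 0.0, -0.0]
ft_force: [-0.1, 1.0, -1.5]
opening: 0.0602
grasp_force: 10.0
```

```bash
python3 -c "
from h import *
go([.4517,-.1639,.0425],.057);print(readout.get_state()['opening'])"
```

```text
grasp [ 0.454  -0.1626  0.2054] psi 0.0575 tilt [ 5.e-04  1.e-04 -1.e+00] -> turn z 0.001 shift [-0.24  0.12 16.29] t 23.25
0.06018907424569441
```

move_arm(
  rows=[
    [[-0.2, 0.1, 4], [0, 0, 0]],
    [[0, 0, 4.5], [0, 0, 0]],
    [[0, 0, 4.5], [0, 0, 0]],
    [[0, 0, 2.3], [0, 0, 0]],
    [[0, 0, 0], [0, 0, 0]],
  ],
)

```text
time_s: 23.88
ee_pos: [0.452, -0.1626, 0.231]
eef_rot: [1.0, 0.03, -0.001, -0.001]
ft_force: [0.2, -0.6, -0.4]
opening: 0.0601
grasp_force: 10.0
```

move_arm(
  rows=[
    [[0, 0, 0.6], [0, 0, 0]],
    [[0, 0, 0], [0, 0, 0]],
    [[0, 0, 0.2], [0, 0, 0]],
    [[0, 0, 0], [0, 0, 0]],
  ],
)

```text
time_s: 24.38
ee_pos: [0.452, -0.1639, 0.2245]
eef_rot: [1.0, 0.029, 0.0, 0.0]
ft_force: [-0.8, -0.3, -0.8]
opening: 0.0598
grasp_force: 10.0
```

move_arm(
  rows=[
    [[0, 0, 0.1], [0, 0, 0]],
    [[0, 0, 0], [0, 0, 0]],
    [[0, 0, 0], [0, 0, 0]],
  ],
)

```text
time_s: 24.75
ee_pos: [0.452, -0.1639, 0.2233]
eef_rot: [1.0, 0.029, 0.0, 0.0]
ft_force: [-0.4, -0.0, 0.8]
opening: 0.0598
grasp_force: 10.0
```

move_arm(
  rows=[
    [[0, 0, 0.1], [0, 0, 0]],
    [[0, 0, 0], [0, 0, 0]],
  ],
)

```text
time_s: 25.0
ee_pos: [0.4523, -0.1638, 0.2224]
eef_rot: [1.0, 0.029, 0.0, 0.0]
ft_force: [2.8, 1.8, 3.4]
opening: 0.0594
grasp_force: 10.0
```

move_arm(
  rows=[
    [[0, 0, 0], [0, 0, 0]],
    [[0, 0, 0], [0, 0, 0]],
    [[0, 0, -1], [0, 0, 0]],
    [[0, 0, -4], [0, 0, 0]],
    [[0, 0, -6], [0, 0, 0]],
  ],
  claw=0.17,
)

```text
time_s: 25.62
ee_pos: [0.4514, -0.1637, 0.333]
eef_rot: [1.0, 0.029, -0.001, -0.001]
ft_force: [0.5, -0.2, 0.6]
opening: 0.0783
grasp_force: 0.0
```

move_arm(
  rows=[
    [[0, 0, -5], [0, 0, 0]],
    [[0, 0, 0], [0, 0, 0]],
    [[0, 0, 0], [0, 0, 0]],
  ],
)

```text
time_s: 26.0
ee_pos: [0.4516, -0.1638, 0.3823]
eef_rot: [1.0, 0.029, 0.0, 0.0]
ft_force: [-0.8, 0.5, -0.1]
opening: 0.0782
grasp_force: 0.0
```

Run:
```python
from h import *
from h import fit
im=np.hstack([vision.grab_frame('top')[120:280,90:430][:, :],])
s2=vision.grab_frame('scene')[120:280,80:420]
cv2.imwrite('pics/d.png',cv2.resize(np.vstack([im,s2]),(638,600),interpolation=2)[:,:,::-1])
for d in finder.silhouettes('top','tote0'):
    if d['p']<.6: continue
    g=back('top',d['extent'][:2],.05)[0]
    print('tote',d['p'],d['extent'],min((fit({'top':d['pixels']},TOTE,[g[0],g[1],y],0) for y in(0,-.4,.4)),key=lambda r:r[1]))
```

```text
tote 0.86 [158.7, 240.8, 36.5, 22.3] (array([ 0.44716856,  0.3212829 , -0.07262615]), np.float64(0.04975732867404387))
```

View pics/d.png

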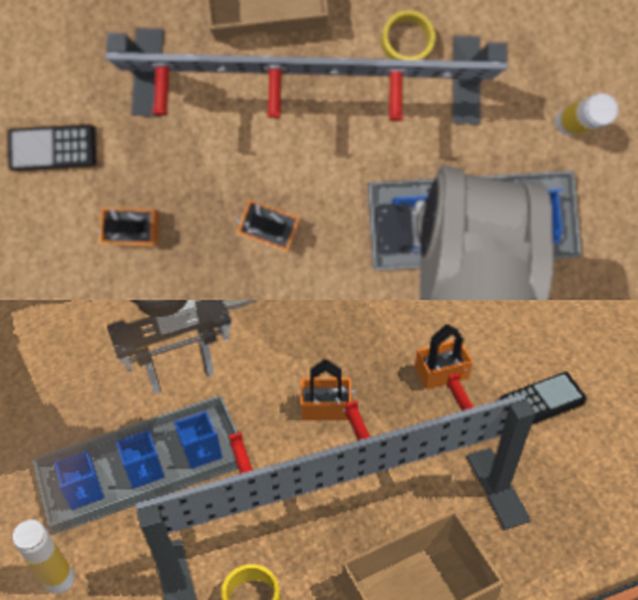

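The top half shows the three hooks and two totes, the left one shifted about 2 cm. The lower half shows all three bins upright in the tray. Now I refit the totes and refine the hook positions, since the bins no longer hide the rail.

```bash
cat >> h.py <<'E'
def totes():
    for n in('top','scene'):
        vision.grab_frame(n)
        for d in finder.silhouettes(n,'tote0'):
            if d['p']<.35 or not 250<d['pixels'].sum()<900: continue
            g=back(n,d['extent'][:2],.05)[0]
            r=min((fit({n:d['pixels']},TOTE,[g[0],g[1],y],0) for y in(0,-.4,.4)),key=lambda r:r[1])
            print('tote',n,round(d['p'],2),np.round(d['extent'],1),r[0].round(4),round(r[1],3))
E
python3 - <<'E'
from h import *
totes()
for n in('top','scene'):
    H=hsv(n);roi=np.zeros((384,512),bool);roi[140:230,150:350]=1
    h=H[...,0];rl=((h<8)|(h>172))&(H[...,1]>150)&(H[...,2]>40)
    for m,c in blobs(rl&roi,40):
        ys,xs=np.nonzero(m)
        print(n,c.round(1),m.sum(),xs.min(),xs.max(),ys.min(),ys.max(), back(n,c,.2)[0].round(4))
for y in(.236,.065,-.118):
    for n in C: print(n,y,proj(n,place(np.array([[0,0,0],[-.075,0,0],[-.075,0,.02]]),.689+.02*y,y,.2,-.02)).round(1).tolist())
E
```

```text
tote top 0.8 [231.7 240.2  30.2  25.7] [ 0.4496  0.081  -0.3439] 0.065
tote top 0.61 [156.6 241.2  35.2  19. ] [ 0.4472  0.3219 -0.0731] 0.065
tote scene 0.8 [315.4 151.8  32.5  31.7] [0.4449 0.3209 0.0578] 0.117
tote scene 0.71 [254.8 171.2  29.8  31.6] [ 0.4466  0.0813 -0.3968] 0.112
top [175.6 167.9] 175 172 179 156 181 [0.6523 0.2369 0.2   ]
top [235.8 169.6] 176 232 239 157 182 [0.6479 0.0655 0.2   ]
top [300.4 171.5] 165 297 304 159 183 [ 0.6429 -0.1176  0.2   ]
scene [324.1 168.2] 130 318 331 159 177 [0.6367 0.2376 0.2   ]
scene [269.4 183.4] 142 264 276 174 193 [0.6331 0.0657 0.2   ]
scene [207.6 201. ] 140 202 213 191 211 [ 0.6305 -0.1177  0.2   ]
scene 0.236 [[332.1, 182.9], [321.5, 163.8], [322.3, 159.5]]
top 0.236 [[176.3, 153.6], [175.1, 179.6], [173.7, 178.6]]
scene 0.065 [[276.5, 198.9], [267.4, 178.7], [267.5, 174.5]]
top 0.065 [[236.2, 154.9], [235.4, 180.9], [235.1, 179.9]]
scene -0.118 [[213.3, 217.1], [206.2, 195.7], [205.4, 191.6]]
top -0.118 [[300.4, 156.4], [300.1, 182.4], [301.0, 181.5]]
```

move_arm(
  rows=[
    [[0, 0, -1], [0, 0, 0.136]],
    [[0, 0, 0], [0, 0, 0.136]],
    [[0, 0, 0], [0, 0, 0.135]],
    [[0, 0, 0], [0, 0, 0]],
  ],
  claw=0.1,
)

```text
time_s: 26.95
ee_pos: [0.4519, -0.1639, 0.3921]
eef_rot: [0.985, -0.173, -0.0, -0.0]
ft_force: [-0.3, 0.0, -0.2]
opening: 0.0844
grasp_force: 0.0
```

```bash
python3 -c "
from h import *
go([.4485,.0813,.21],-.35)"
```

```text
grasp [ 0.4519 -0.1639  0.2121] psi -0.3485 tilt [-2.e-04  1.e-04 -1.e+00] -> turn z 0.001 shift [ -8.73 -22.91   0.21] t 26.95
```

move_arm(
  rows=[
    [[-2.2, -5.7, 0], [0, 0, 0]],
    [[-2.2, -5.7, 0], [0, 0, 0]],
    [[-2.2, -5.7, 0], [0, 0, 0]],
    [[-2.1, -5.8, 0], [0, 0, 0]],
    [[0, 0, 0], [0, 0, 0]],
  ],
)

```text
time_s: 27.58
ee_pos: [0.4482, 0.0852, 0.3924]
eef_rot: [0.986, -0.169, 0.0, -0.001]
ft_force: [-0.2, -1.2, -0.1]
opening: 0.0848
grasp_force: 0.0
```

move_arm(
  rows=[
    [[0, 0, 0], [0, 0, 0]],
    [[0, 0, 0], [0, 0, 0]],
  ],
)

```text
time_s: 27.82
ee_pos: [0.4486, 0.0799, 0.3921]
eef_rot: [0.985, -0.174, -0.0, 0.0]
ft_force: [0.2, -0.5, -0.2]
opening: 0.0846
grasp_force: 0.0
```

```bash
python3 -c "
from h import *
go([.4485,.0813,.082],-.35)
im=vision.grab_frame('scene')[100:220,180:380];cv2.imwrite('pics/e.png',cv2.resize(im,(800,480),interpolation=2)[:,:,::-1])"
```

```text
grasp [0.4486 0.0799 0.2121] psi -0.3501 tilt [-3.e-04 -2.e-04 -1.e+00] -> turn z -0.0 shift [-0.06 -0.13 13.01] t 27.82
```

View pics/e.png

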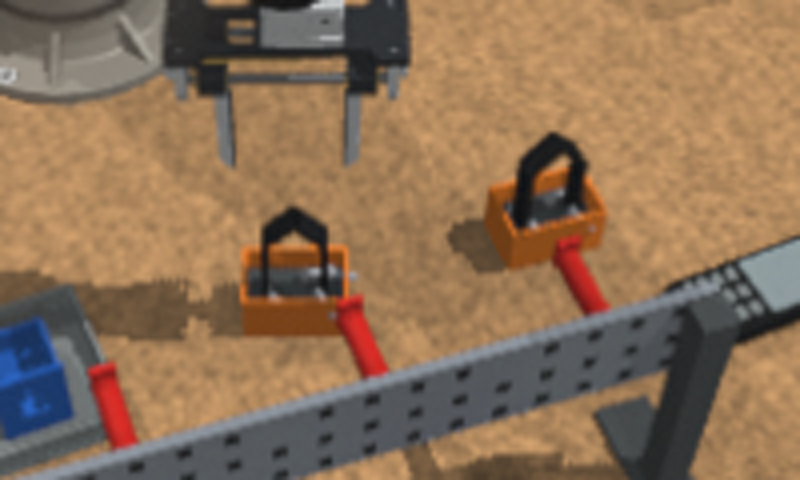

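The open fingers (230 and 350) are centred above the handle (295). Next I go down and grip.

move_arm(
  rows=[
    [[0, -0.1, 3], [0, 0, 0]],
    [[0, 0, 3], [0, 0, 0]],
    [[0, 0, 3], [0, 0, 0]],
    [[0, 0, 2], [0, 0, 0]],
    [[0, 0, 2], [0, 0, 0]],
  ],
)

```text
time_s: 28.5
ee_pos: [0.449, 0.0811, 0.2615]
eef_rot: [0.985, -0.174, -0.0, 0.0]
ft_force: [-0.1, -0.2, 0.3]
opening: 0.0846
grasp_force: 0.0
```

move_arm(
  rows=[
    [[0, 0, 0], [0, 0, 0]],
    [[0, 0, 0], [0, 0, 0]],
    [[0, 0, 0], [0, 0, 0]],
    [[0, 0, 0], [0, 0, 0]],
    [[0, 0, 0], [0, 0, 0]],
  ],
  claw=1,
  newtons=20,
)

```text
time_s: 29.12
ee_pos: [0.4492, 0.082, 0.263]
eef_rot: [0.985, -0.174, 0.001, -0.0]
ft_force: [-0.5, -0.5, 7.6]
opening: 0.0562
grasp_force: 20.0
```

```bash
python3 -c "
from h import *
go([.57,.0675,.201],-.02);s=readout.get_state();print(s['opening'],s['grasp_force'],s['ft_force'])"
```

```text
grasp [0.4492 0.082  0.083 ] psi -0.3492 tilt [ 1.4e-03  1.0e-04 -1.0e+00] -> turn z -0.329 shift [ 12.11   1.21 -11.8 ] t 29.12
0.05624124922878649 19.996579885482788 [-0.50141308 -0.48821616  7.57878121]
```

move_arm(
  rows=[
    [[0, 0, -1], [0, 0, 0]],
    [[0, 0, -3], [0, 0, 0]],
    [[0, 0, -4], [0, 0, 0]],
    [[0, 0, -4.1], [0, 0, 0]],
    [[0, 0, 0], [0, 0, 0]],
  ],
)

```text
time_s: 29.75
ee_pos: [0.4493, 0.0822, 0.3864]
eef_rot: [0.985, -0.174, 0.003, -0.001]
ft_force: [-0.1, 0.3, -1.7]
opening: 0.0558
grasp_force: 20.0
```

move_arm(
  rows=[
    [[0, 0, 0], [0, 0, -0.11]],
    [[0, 0, 0], [0, 0, -0.11]],
    [[0, 0, 0], [0, 0, -0.109]],
    [[0, 0, 0], [0, 0, 0]],
    [[0, 0, 0], [0, 0, 0]],
  ],
)

```text
time_s: 30.38
ee_pos: [0.4488, 0.0819, 0.3829]
eef_rot: [1.0, -0.011, -0.0, -0.0]
ft_force: [0.3, -0.7, -2.0]
opening: 0.0555
grasp_force: 20.0
```

```bash
python3 -c "
from h import *
go([.56,.0673,.204],-.02);s=readout.get_state();print(s['opening'],s['grasp_force'],s['ft_force'])"
```

```text
grasp [0.4488 0.0819 0.2029] psi -0.0229 tilt [-6.e-04  0.e+00 -1.e+00] -> turn z -0.003 shift [11.15  1.24 -0.11] t 30.38
0.05553245565545333 19.99517798423767 [ 0.28670541 -0.72282722 -1.99314723]
```

move_arm(
  rows=[
    [[3.7, 0.4, 0], [0, 0, 0]],
    [[3.7, 0.4, -0.1], [0, 0, 0]],
    [[3.7, 0.4, 0], [0, 0, 0]],
    [[0, 0, 0], [0, 0, 0]],
    [[0, 0, 0], [0, 0, 0]],
  ],
)

```text
time_s: 31.0
ee_pos: [0.5592, 0.0679, 0.3837]
eef_rot: [1.0, -0.011, -0.001, -0.0]
ft_force: [-0.7, 1.1, -2.3]
opening: 0.0557
grasp_force: 20.0
```

```bash
python3 -c "
from h import *
go([.6485,.0655,.204],-.02);s=readout.get_state();print(s['opening'],s['ft_force'])
im=vision.grab_frame('scene')[90:220,180:360];cv2.imwrite('pics/f.png',cv2.resize(im,(800,578),interpolation=2)[:,:,::-1])"
```

```text
grasp [0.5592 0.0679 0.2037] psi -0.0211 tilt [-1.2e-03  1.0e-04 -1.0e+00] -> turn z -0.001 shift [ 8.94  0.06 -0.03] t 31.0
0.05570107690398048 [-0.65977651  1.0998377  -2.25622979]
```

View pics/f.png

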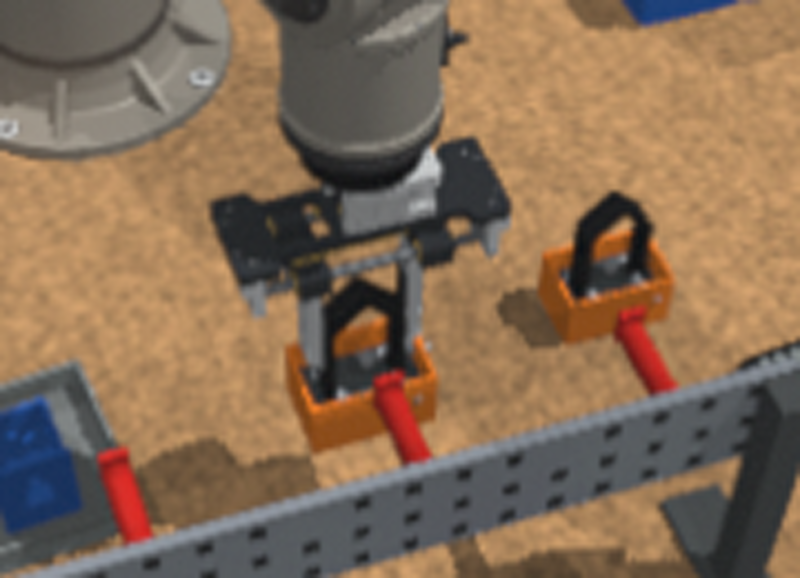

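The tote hangs level in the gripper, its handle (365,330) square to hook1's peg (400,400). I slide it over the peg.

move_arm(
  rows=[
    [[2, 0, 0], [0, 0, 0]],
    [[2, 0, 0], [0, 0, 0]],
    [[0, 0, 0], [0, 0, 0]],
  ],
)

```text
time_s: 31.42
ee_pos: [0.5997, 0.0671, 0.3842]
eef_rot: [1.0, -0.01, 0.0, -0.0]
ft_force: [-0.7, 0.2, -2.6]
opening: 0.0559
grasp_force: 20.0
```

move_arm(
  rows=[
    [[1.5, 0, 0], [0, 0, 0]],
    [[1.5, 0, 0], [0, 0, 0]],
    [[1.9, 0, 0], [0, 0, 0]],
    [[0, 0, 0], [0, 0, 0]],
    [[0, 0, 0], [0, 0, 0]],
  ],
)

```text
time_s: 32.05
ee_pos: [0.6485, 0.066, 0.384]
eef_rot: [1.0, -0.01, -0.0, -0.0]
ft_force: [0.1, -0.2, -2.5]
opening: 0.0559
grasp_force: 20.0
```

move_arm(
  rows=[
    [[0, 0, 1], [0, 0, 0]],
    [[0, 0, 0.8], [0, 0, 0]],
    [[0, 0, 0], [0, 0, 0]],
    [[0, 0, 0], [0, 0, 0]],
  ],
)

```text
time_s: 32.55
ee_pos: [0.6486, 0.066, 0.3663]
eef_rot: [1.0, -0.01, -0.0, -0.0]
ft_force: [0.2, 0.1, -1.8]
opening: 0.0559
grasp_force: 20.0
```

```bash
python3 -c "
from h import *
go([.6485,.0655,.178],-.02);s=readout.get_state();print(s['opening'],s['ft_force'])
im=vision.grab_frame('scene')[110:240,200:380];cv2.imwrite('pics/g.png',cv2.resize(im,(800,578),interpolation=2)[:,:,::-1])"
```

```text
grasp [0.6486 0.066  0.1863] psi -0.0203 tilt [ 0.e+00  1.e-04 -1.e+00] -> turn z -0.0 shift [-0.01  0.05  0.83] t 32.55
0.05593907396313376 [ 0.17642385  0.1444337  -1.76405745]
```

View pics/g.png

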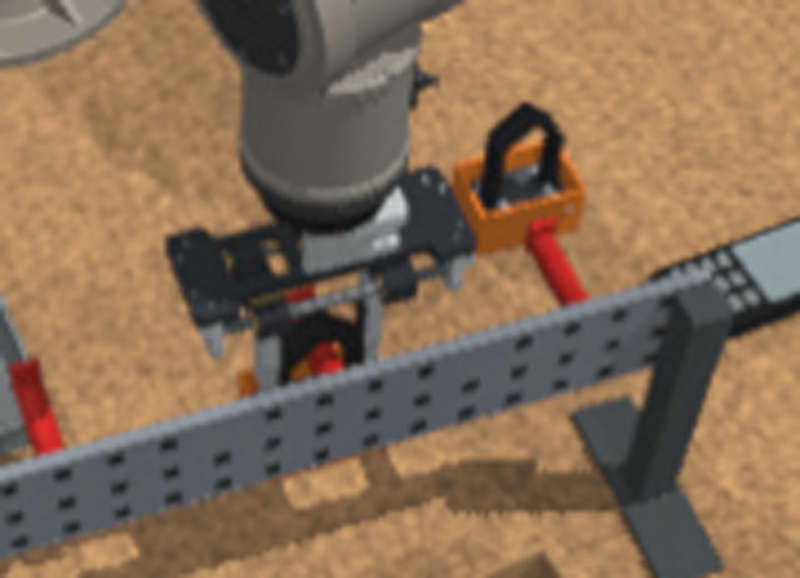

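The peg (325,358) passes inside the handle and its stop (300,293) is in front. I lower until the peg takes the weight.

move_arm(
  rows=[
    [[0, 0, 0.3], [0, 0, 0]],
    [[0, 0, 0.3], [0, 0, 0]],
    [[0, 0, 0], [0, 0, 0]],
    [[0, 0, 0], [0, 0, 0]],
  ],
)

```text
time_s: 33.1
ee_pos: [0.6486, 0.0659, 0.3602]
eef_rot: [1.0, -0.01, 0.0, -0.0]
ft_force: [0.1, -0.4, -1.3]
opening: 0.0565
grasp_force: 20.0
```

move_arm(
  rows=[
    [[0, 0, 0.15], [0, 0, 0]],
    [[0, 0, 0], [0, 0, 0]],
    [[0, 0, 0], [0, 0, 0]],
  ],
)

```text
time_s: 33.48
ee_pos: [0.6486, 0.066, 0.3587]
eef_rot: [1.0, -0.01, -0.0, -0.0]
ft_force: [-0.1, 0.0, -1.8]
opening: 0.0562
grasp_force: 20.0
```

move_arm(
  rows=[
    [[0, 0, 0.15], [0, 0, 0]],
    [[0, 0, 0], [0, 0, 0]],
    [[0, 0, 0], [0, 0, 0]],
  ],
)

```text
time_s: 33.85
ee_pos: [0.6488, 0.0658, 0.3582]
eef_rot: [1.0, -0.01, 0.001, 0.0]
ft_force: [-3.6, -1.9, 9.7]
opening: 0.0553
grasp_force: 20.0
```

move_arm(
  rows=[
    [[0, 0, -0.1], [0, 0, 0]],
    [[0, 0, 0], [0, 0, 0]],
  ],
)

```text
time_s: 34.1
ee_pos: [0.6487, 0.0659, 0.3585]
eef_rot: [1.0, -0.01, 0.0, 0.0]
ft_force: [-1.4, -1.3, 3.3]
opening: 0.0562
grasp_force: 20.0
```

move_arm(
  rows=[
    [[0, 0, 0], [0, 0, 0]],
    [[0, 0, 0], [0, 0, 0]],
    [[0, 0, 0], [0, 0, 0]],
    [[0, 0, 0], [0, 0, 0]],
  ],
  claw=0.15,
)

```text
time_s: 34.6
ee_pos: [0.6486, 0.066, 0.3582]
eef_rot: [1.0, -0.01, -0.0, -0.0]
ft_force: [0.7, 0.1, 0.1]
opening: 0.0796
grasp_force: 0.0
```

move_arm(
  rows=[
    [[0, 0, -1.5], [0, 0, 0]],
    [[0, 0, -2], [0, 0, 0]],
    [[0, 0, -3], [0, 0, 0]],
    [[0, 0, -3], [0, 0, 0]],
    [[0, 0, -2], [0, 0, 0]],
  ],
)

```text
time_s: 35.22
ee_pos: [0.6486, 0.066, 0.4762]
eef_rot: [1.0, -0.01, 0.001, -0.0]
ft_force: [0.4, 0.6, 0.1]
opening: 0.0799
grasp_force: 0.0
```

```bash
python3 -c "
from h import *
totes()
go([.447,.3212,.21],-.04)
im=vision.grab_frame('scene')[110:240,200:380];cv2.imwrite('pics/i.png',cv2.resize(im,(800,578),interpolation=2)[:,:,::-1])"
```

```text
tote top 0.74 [375.5 236.6  25.   26.6] [ 0.4639 -0.3837  1.5833] 0.136
tote top 0.73 [159.6 240.3  36.5  19.8] [ 0.446   0.3204 -0.0389] 0.064
tote scene 0.67 [187.1 193.2  23.2  29.8] [ 0.4499 -0.1647  1.5464] 0.299
grasp [0.6485 0.0659 0.2932] psi -0.0203 tilt [ 2.e-04 -0.e+00 -1.e+00] -> turn z 0.02 shift [-21.15 -24.7    8.32] t 35.42
```

View pics/i.png

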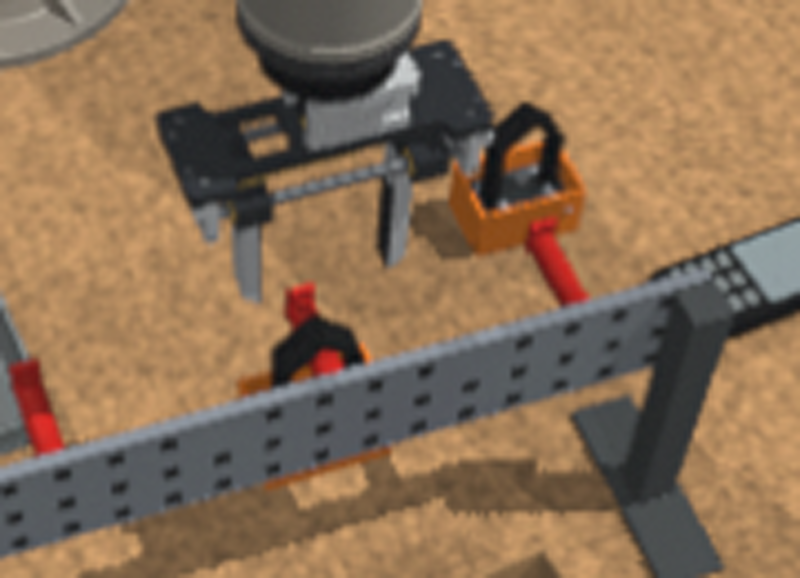

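The tote hangs on hook1, its handle around the peg at (320,355). Next is the second tote.

move_arm(
  rows=[
    [[-3.5, -4.1, 0], [0, 0, 0.025]],
    [[-3.5, -4.1, 0], [0, 0, 0]],
    [[-3.5, -4.1, 0], [0, 0, 0]],
    [[-3.5, -4.1, 0], [0, 0, 0]],
    [[-3.5, -4.1, 0], [0, 0, 0]],
  ],
  claw=0.1,
)

```text
time_s: 36.1
ee_pos: [0.4807, 0.2788, 0.4723]
eef_rot: [1.0, -0.023, -0.001, 0.0]
ft_force: [1.0, 0.6, 0.4]
opening: 0.0845
grasp_force: 0.0
```

move_arm(
  rows=[
    [[-3.5, -4.1, 0], [0, 0, 0]],
    [[0, 0, 4], [0, 0, 0]],
    [[0, 0, 4], [0, 0, 0]],
    [[0, 0, 0], [0, 0, 0]],
    [[0, 0, 0], [0, 0, 0]],
  ],
)

```text
time_s: 36.72
ee_pos: [0.4492, 0.3205, 0.3942]
eef_rot: [1.0, -0.023, 0.0, -0.0]
ft_force: [-0.6, 0.8, 1.2]
opening: 0.0845
grasp_force: 0.0
```

```bash
python3 -c "
from h import *
go([.4465,.3208,.082],-.05)
im=vision.grab_frame('scene')[70:200,240:420];cv2.imwrite('pics/j.png',cv2.resize(im,(800,578),interpolation=2)[:,:,::-1])"
```

```text
grasp [0.4492 0.3205 0.2142] psi -0.0454 tilt [ 2.e-04  5.e-04 -1.e+00] -> turn z 0.005 shift [-2.700e-01 -1.000e-02  1.322e+01] t 36.73
```

View pics/j.png

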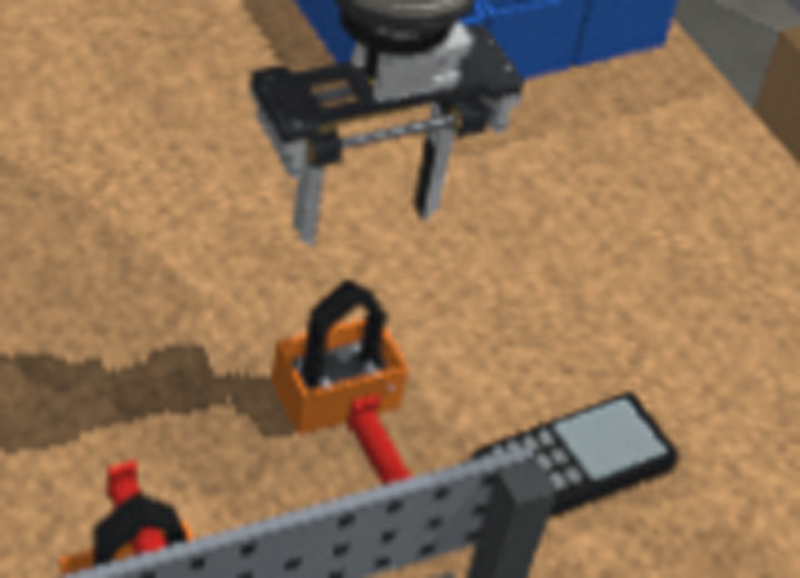

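The fingers (310 and 430) straddle the handle line (350,290). I go down, grip and lift.

move_arm(
  rows=[
    [[-0.2, 0, 3], [0, 0, 0]],
    [[0, 0, 3], [0, 0, 0]],
    [[0, 0, 3], [0, 0, 0]],
    [[0, 0, 2], [0, 0, 0]],
    [[0, 0, 2.2], [0, 0, 0]],
  ],
)

```text
time_s: 37.4
ee_pos: [0.4477, 0.3208, 0.2621]
eef_rot: [1.0, -0.023, 0.001, -0.001]
ft_force: [0.8, -0.1, -0.2]
opening: 0.0848
grasp_force: 0.0
```

move_arm(
  rows=[
    [[0, 0, 0], [0, 0, 0]],
    [[0, 0, 0], [0, 0, 0]],
    [[0, 0, 0], [0, 0, 0]],
    [[0, 0, 0], [0, 0, 0]],
    [[0, 0, 0], [0, 0, 0]],
  ],
  claw=1,
  newtons=20,
)

```text
time_s: 38.02
ee_pos: [0.4472, 0.3207, 0.2624]
eef_rot: [1.0, -0.023, 0.001, -0.0]
ft_force: [-1.7, -1.1, 8.4]
opening: 0.0559
grasp_force: 19.9
```

move_arm(
  rows=[
    [[0, 0, -1], [0, 0, 0]],
    [[0, 0, -3], [0, 0, 0]],
    [[0, 0, -4], [0, 0, 0]],
    [[0, 0, -4.1], [0, 0, 0]],
    [[0, 0, 0], [0, 0, -0.025]],
  ],
)

```text
time_s: 38.65
ee_pos: [0.4472, 0.321, 0.3858]
eef_rot: [1.0, -0.01, 0.002, -0.001]
ft_force: [-0.7, 0.2, -2.9]
opening: 0.0558
grasp_force: 19.9
```

move_arm(
  rows=[
    [[0, 0, 0], [0, 0, 0]],
    [[0, 0, 0], [0, 0, 0]],
  ],
)

```text
time_s: 38.9
ee_pos: [0.4467, 0.3201, 0.3811]
eef_rot: [1.0, -0.01, -0.001, 0.0]
ft_force: [0.6, -0.7, -1.2]
opening: 0.056
grasp_force: 19.9
```

```bash
python3 -c "
from h import *
go([.56,.2385,.204],-.02);s=readout.get_state();print(s['opening'],s['grasp_force'],s['ft_force'])"
```

```text
grasp [0.4467 0.3201 0.2011] psi -0.0205 tilt [-1.6e-03 -9.0e-04 -1.0e+00] -> turn z -0.001 shift [11.49  7.94 -0.29] t 38.9
0.056030854525171696 19.921007752418518 [ 0.59671726 -0.70879865 -1.17753033]
```

move_arm(
  rows=[
    [[3.8, 2.65, -0.1], [0, 0, 0]],
    [[3.8, 2.65, -0.1], [0, 0, 0]],
    [[3.8, 2.65, 0], [0, 0, 0]],
    [[0, 0, 0], [0, 0, 0]],
    [[0, 0, 0], [0, 0, 0]],
  ],
)

```text
time_s: 39.52
ee_pos: [0.5588, 0.2389, 0.3832]
eef_rot: [1.0, -0.01, -0.001, 0.0]
ft_force: [0.8, 0.7, -2.0]
opening: 0.0558
grasp_force: 19.9
```

```bash
python3 -c "
from h import *
go([.652,.2367,.204],-.02);s=readout.get_state();print(s['opening'],s['ft_force'])"
```

```text
grasp [0.5588 0.2389 0.2032] psi -0.0202 tilt [-1.9e-03 -2.0e-04 -1.0e+00] -> turn z -0.0 shift [ 9.32  0.04 -0.08] t 39.52
0.05577546833097752 [ 0.80873219  0.68983121 -2.04233535]
```

move_arm(
  rows=[
    [[2, 0, -0.1], [0, 0, 0]],
    [[2, 0, 0], [0, 0, 0]],
    [[0, 0, 0], [0, 0, 0]],
  ],
)

```text
time_s: 39.9
ee_pos: [0.5992, 0.2386, 0.3847]
eef_rot: [1.0, -0.01, -0.0, -0.0]
ft_force: [-0.6, -0.4, -2.9]
opening: 0.0558
grasp_force: 19.9
```

move_arm(
  rows=[
    [[1.7, 0, 0], [0, 0, 0]],
    [[1.7, 0, 0], [0, 0, 0]],
    [[1.9, 0, 0], [0, 0, 0]],
    [[0, 0, 0], [0, 0, 0]],
    [[0, 0, 0], [0, 0, 0]],
  ],
)

```text
time_s: 40.52
ee_pos: [0.6518, 0.2372, 0.385]
eef_rot: [1.0, -0.01, -0.0, -0.0]
ft_force: [0.3, 0.4, -2.8]
opening: 0.0558
grasp_force: 19.9
```

move_arm(
  rows=[
    [[0, 0, 1], [0, 0, 0]],
    [[0, 0, 0.8], [0, 0, 0]],
    [[0, 0, 0], [0, 0, 0]],
    [[0, 0, 0], [0, 0, 0]],
  ],
)

```text
time_s: 41.02
ee_pos: [0.6522, 0.2368, 0.3673]
eef_rot: [1.0, -0.01, 0.0, -0.0]
ft_force: [0.9, 0.2, -2.2]
opening: 0.0557
grasp_force: 19.9
```

```bash
python3 -c "
from h import *
go([.652,.2367,.178],-.02);s=readout.get_state();print(s['opening'],s['ft_force'])
im=vision.grab_frame('scene')[90:220,240:420];cv2.imwrite('pics/k.png',cv2.resize(im,(800,578),interpolation=2)[:,:,::-1])"
```

```text
grasp [0.6522 0.2368 0.1873] psi -0.0202 tilt [ 0.e+00  1.e-04 -1.e+00] -> turn z -0.0 shift [-0.02  0.01  0.93] t 41.02
0.05571284664606799 [ 0.93227472  0.17245575 -2.23820412]
```

View pics/k.png

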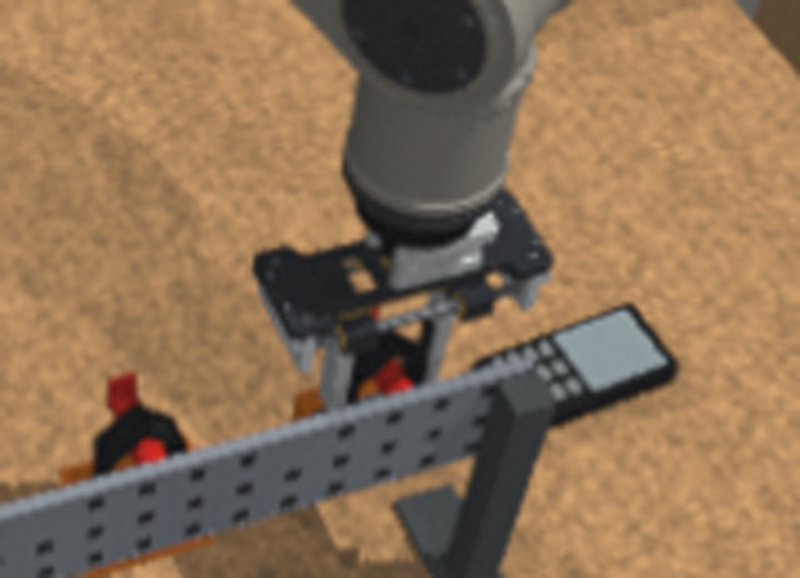

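The peg (400,378) is inside the handle. I lower until the peg takes the weight.

move_arm(
  rows=[
    [[0, 0, 0.3], [0, 0, 0]],
    [[0, 0, 0.4], [0, 0, 0]],
    [[0, 0, 0], [0, 0, 0]],
    [[0, 0, 0], [0, 0, 0]],
  ],
)

```text
time_s: 41.58
ee_pos: [0.6523, 0.2368, 0.3602]
eef_rot: [1.0, -0.01, -0.0, -0.0]
ft_force: [-0.8, 0.9, -1.6]
opening: 0.056
grasp_force: 19.9
```

move_arm(
  rows=[
    [[0, 0, 0.15], [0, 0, 0]],
    [[0, 0, 0], [0, 0, 0]],
    [[0, 0, 0], [0, 0, 0]],
  ],
)

```text
time_s: 41.95
ee_pos: [0.6522, 0.2367, 0.3588]
eef_rot: [1.0, -0.01, 0.0, -0.0]
ft_force: [0.9, 0.6, -1.1]
opening: 0.0555
grasp_force: 19.9
```

move_arm(
  rows=[
    [[0, 0, 0.1], [0, 0, 0]],
    [[0, 0, 0], [0, 0, 0]],
    [[0, 0, 0], [0, 0, 0]],
  ],
)

```text
time_s: 42.32
ee_pos: [0.6523, 0.2367, 0.3579]
eef_rot: [1.0, -0.01, 0.0, -0.0]
ft_force: [-0.8, -1.1, 0.5]
opening: 0.056
grasp_force: 19.9
```

move_arm(
  rows=[
    [[0, 0, 0.05], [0, 0, 0]],
    [[0, 0, 0], [0, 0, 0]],
    [[0, 0, 0], [0, 0, 0]],
  ],
)

```text
time_s: 42.7
ee_pos: [0.6523, 0.2367, 0.3578]
eef_rot: [1.0, -0.01, 0.0, -0.0]
ft_force: [-1.6, -1.7, 6.2]
opening: 0.0565
grasp_force: 19.9
```

move_arm(
  rows=[
    [[0, 0, 0], [0, 0, 0]],
    [[0, 0, 0], [0, 0, 0]],
    [[0, 0, 0], [0, 0, 0]],
    [[0, 0, 0], [0, 0, 0]],
  ],
  claw=0.15,
)

```text
time_s: 43.2
ee_pos: [0.6522, 0.2368, 0.3571]
eef_rot: [1.0, -0.01, -0.0, -0.0]
ft_force: [-0.5, 0.6, -0.7]
opening: 0.0797
grasp_force: 0.0
```

move_arm(
  rows=[
    [[0, 0, -1.5], [0, 0, 0]],
    [[0, 0, -2], [0, 0, 0]],
    [[0, 0, -3], [0, 0, 0]],
    [[0, 0, -3], [0, 0, 0]],
    [[0, 0, -2], [0, 0, 0]],
  ],
)

```text
time_s: 43.82
ee_pos: [0.6522, 0.2369, 0.4753]
eef_rot: [1.0, -0.01, 0.001, -0.001]
ft_force: [0.2, -0.1, -1.0]
opening: 0.08
grasp_force: 0.0
```

move_arm(
  rows=[
    [[-4, 0, 0], [0, 0, 0]],
    [[-5, 0, 0], [0, 0, 0]],
    [[-5, 0, 0], [0, 0, 0]],
    [[-4, 0, 0], [0, 0, 0]],
    [[0, 0, 0], [0, 0, 0]],
  ],
)

```text
time_s: 44.45
ee_pos: [0.4699, 0.2409, 0.4736]
eef_rot: [1.0, -0.009, 0.001, 0.0]
ft_force: [-0.0, -0.1, 0.3]
opening: 0.0802
grasp_force: 0.0
```

```bash
python3 -c "
from h import *
a=vision.grab_frame('top')[130:270,150:410];b=vision.grab_frame('scene')[120:260,90:350]
cv2.imwrite('pics/l.png',cv2.resize(np.vstack([a,b]),(557,600),interpolation=2)[:,:,::-1])"
```

```text
(no output)
```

View pics/l.png

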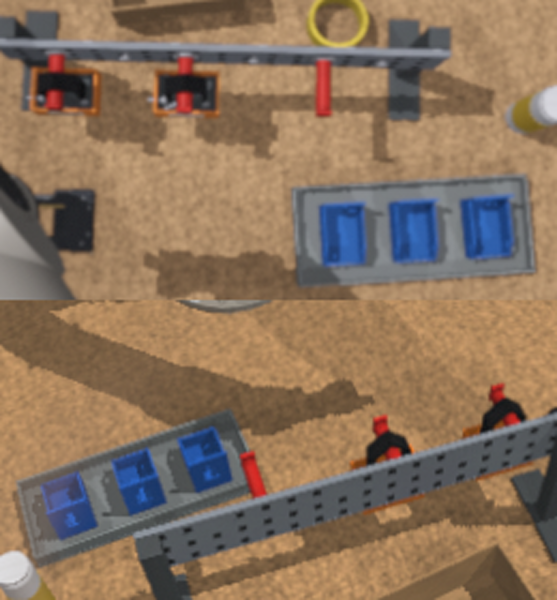

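Both totes hang on hooks of their own, at top-view (65,88) and (187,90). The three bins stand upright in the tray and nothing else has moved. I let it settle a moment, then hand in.

move_arm(
  rows=[
    [[0, 0, 0], [0, 0, 0]],
    [[0, 0, 0], [0, 0, 0]],
    [[0, 0, 0], [0, 0, 0]],
    [[0, 0, 0], [0, 0, 0]],
    [[0, 0, 0], [0, 0, 0]],
  ],
)

```text
time_s: 45.18
ee_pos: [0.4723, 0.2404, 0.4722]
eef_rot: [1.0, -0.01, -0.0, -0.0]
ft_force: [0.6, -0.2, -0.2]
opening: 0.0798
grasp_force: 0.0
```

move_arm(
  rows=[
    [[0, 0, 0], [0, 0, 0]],
    [[0, 0, 0], [0, 0, 0]],
    [[0, 0, 0], [0, 0, 0]],
    [[0, 0, 0], [0, 0, 0]],
    [[0, 0, 0], [0, 0, 0]],
  ],
)

```text
time_s: 45.8
ee_pos: [0.4723, 0.2404, 0.4722]
eef_rot: [1.0, -0.01, 0.0, -0.0]
ft_force: [0.4, 0.7, 0.4]
opening: 0.08
grasp_force: 0.0
```

```bash
python3 -c "
from rig import order
print(order.job_done())"
```

```text
the job is handed in; nothing more can be done
None
```

The job is handed in after about 46 s: all three bins stand upright in the return tray, then both totes present were hung on hooks of their own; no verdict came back.

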